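# Nest the spring washer and hold the snap ring spread at the axle's groove

### The arm

A 6-joint arm with a two-finger parallel gripper is mounted at the origin on a cart in front of the work surface, level with it; the furniture and walls round the work are solid. World frame = base frame: x ahead of the robot, y to its left, z up, the work surface at z = 0. Lengths are in mm, angles in degrees, forces in N, time in s.
With the tool pointing down it reaches from about 300 to 850 mm from the base axis. Payload 4.2 kg.
Tool frame: the origin (TCP) lies midway between the tips of the shut fingers; the grasp point (between the pads) lies 19 mm behind it; x points along the fingers, z is the direction in which the jaws open and shut, and the axes are right-handed (so a half turn about x gives the same grasp; the last joint's range is limited). The gripper opens to 91 mm and grips with 3 to 60 N. Pads are 32 mm wide; open, the fingers measure 118 mm over their backs; the gripper's body (76 mm by 178 mm) begins 60 mm behind the grasp point.
Start: joints at [-75.802, 18.312, 89.639, -0, 72.044, -1.146], TCP at [152.154, -554.52, 213.976] pointing down, gripper open.
Joint ranges: [-177.97, 177.97], [-48.28, 115.42], [12.27, 149.76], [-77.06, 257.06], [2.81, 150.46], [-146.56, 146.56]. Speed limits (degrees/s): [147.25, 147.25, 180, 180, 180, 180].

### API

Orientations are given as [roll, pitch, yaw] about the fixed x, y, z axes, in that order (R = Rz(yaw) Ry(pitch) Rx(roll)).
In Python, from workcell import env gives the robot as it stands.
- The arm moves only by the tool send_rows, never from a script. Its argument "commands" is a list that holds one entry, the list of rows, each a list of 6 numbers: the shift along the tool's x, y, z normalised to -1 to 1, where 1 is 0.1 m, then the turn, a rotation vector about the tool's x, y, z normalised to -1 to 1, where 1 is 2 pi rad. In form: [[[x, y, z, wx, wy, wz], ...]]. A call has 1 to 20 rows; each row is the pose to reach, as a shift and turn from the pose commanded when the call began, along the tool's axes at that moment, turning the shorter way round; what a row does not reach only later rows make up. A row lasts 1/8 s, in which the tool goes at most 62.5 mm and 10.7 degrees, less where a joint would pass 70% of its speed; a pose out of reach is approached as far as the arm can. A call with a number of a shift or a turn outside -1 to 1 is refused whole. A call with a gripper value outside its range is refused whole. "jaw" is the closure, from -1 (fully open) to 1 (shut), so that 0 is half open, set as the call begins (left out, the last holds). The fingers move at their own pace and stop on an object; "force" is the grip in N (left out, the last holds). Time passes only in rows, so rows that repeat a pose let the fingers close. It gives the time, the measured TCP pose, the force and the opening at its end, in the units of the state.
- env.state(): the state, without advancing time (a new reading comes with each control period).
- env.grab_frame(name): name is "scene" or "top" or "wrist"; returns (picture, depth): 480x640x3 uint8, red, green, blue; 480x640 float32, mm along the optical axis (not along the pixel's ray), 0 where there is no reading.
- env.get_calibration(name): a dict with "mtx" (3x3 intrinsics, pixels), "camera_from_world" (4x4, takes a point from world to camera coordinates). Camera axes: x right, y up, looking along -z (the intrinsics and any distortion apply to the point x, -y, -z); pixel columns grow to the right and rows downward; lengths in mm; the calibration is good to about 2 mm. A picture is of the moment at which its call begins: read the wrist's pose just before it. get_calibration takes no time and is no camera call; for the wrist camera it gives the pose at the moment of the call.
- env.job_done(): hands the job in, once; it reports no verdict.
The state is a dict: "time_s": time; "qpos": joint angles; "qvel": joint speeds; "effort": joint torques, N m; "ee_pos": TCP position; "ee_rot": TCP orientation; "force": force on the tool from outside, world axes, zero at the start; "torque": the same for the moment, N m; "gripper_width": finger opening in mm.
Only numpy, scipy, OpenCV 4.12 (cv2) and the standard library are available. Lean on these libraries where they do the work, as an engineer would, in place of code of your own. Each camera call takes 0.05 s, during which the arm holds its last target.

### The job

Nest the loose dished washer into the matching one already on the upright axle stub, then let go of it. Then take the circlip pliers from their stand, squeeze the handles until they stop so that the snap ring on the tips is spread wide, lower the ring over the axle to the groove and finish there, still holding the pliers upright with the ring fully spread round the groove, clear of the washers and not pressing on the axle. Leave the other tools and parts where they lie.

Things in the scene. Friction and masses are not known exactly. Their poses are not given: they have to be found in the camera images.
- washer_mid (a point): centre of the loose dished washer, a steel cone cup open at top and bottom, lying wide end up on the bench; on its axis, 7 mm above its underside. 14 mm high; hole 30 mm across at the narrow lower end; outside 36 mm at the bottom growing to 51 mm, then a vertical rim 55 mm across in the top 4 mm (z +3 to +7 mm from this point), to be gripped from outside. z is its axis, up
- nest (a point): where the loose washer's centre must come: on the axle's axis, 47 mm above the bench. The same-shaped washer already on the axle (fixed, wide end up, rim top 50 mm above the bench) receives it; nested, it stands 4 mm higher, rim top at 54 mm. z up along the axle
- groove (a point): middle of the snap-ring groove of the upright steel axle stub, on its axis, 63 mm above the bench. Axle 24 mm in diameter, chamfered top 78 mm above the bench (15 mm above this point); groove 20 mm in diameter, 10 mm high (58 to 68 mm above the bench). z up along the axle
- handles_mid (a point): middle between the two handles of the upright circlip pliers, at gripping height. y runs from handle to handle: squeeze along y; z up. Here the handles are 52 mm over their outsides at rest (60 mm at their tops, 22 mm higher), 30 mm fully squeezed; 14 mm wide along x; they reach 40 mm below this point. A spring resists with 2 N per handle at first, 6 N at the stop; grip with 12 N or more
- clip_centre (a point): point of the pliers that belongs on the axle's axis: centre of the spread snap ring's opening, mid plane. In the frame of handles_mid at x -4, y 0, z -110 mm, however the handles are squeezed. Ring of 3.5 mm wire, opening 21 mm relaxed (too small for the axle); fully spread it clears the 24 mm axle by 2 mm. The ring stays on the tips. z up
- handle_l (a joint): squeeze angle of the pliers' handles, rad: 0 at rest (ring relaxed), 0.19 at the stop (ring fully spread)
- pliers: circlip pliers, 0.15 kg, tips down; origin at the middle of their steel cross bar, 58 mm below handles_mid, same axes. The bar, 66 mm long along y, rests in notches of the stand, 8 mm deep: lift straight up. The ring lies 52 mm below the bar on the -x side, between the stand's posts
- washer: the loose washer, 50 g; origin at the centre of its underside
- stand: stand of the pliers, fixed: 80 x 92 mm foot, two steel posts up to 76 mm, 53 mm apart inside; origin at the centre of its underside, axes as the pliers at the start
- axle: 84 mm square aluminium clamp block, 24 mm high, with the axle stub, fixed to the bench; origin at the centre of its underside, on the axle's axis
- bb_cup: bystander: black bottom bracket cup, 47 mm across, 24 mm high; origin at the centre of its underside
- sprocket: bystander: loose toothed sprocket, 67 mm across, 9 mm thick; origin at the centre of its underside
- lockring_tool: bystander: short pale steel lockring tool standing upright behind the work, 25 mm across, 48 mm high; origin at the centre of its underside
Mind the look-alikes: they are no part of the job. Of the things shaped like the axle, the aluminium one is meant. What is shaped like the washer but green is not meant.

How it is judged:
By the outcome, as a careful person would: the job done as asked, in the order asked, and still so for the second after the job is handed in, while the arm keeps its last pose, push and grip.
It also fails if it takes over 54 s, if anything falls off the work surface, if the arm or the gripper's body presses on something with over 40 N, if the wrist force passes 120 N, or if a joint passes its speed limit or range.

## Working session

There is one attempt and no reset: what is moved stays moved. The work goes in short steps, Python scripts to look and compute and a tool call to move; the robot and the scene stay as the last step left them, time stands still between calls to the robot, and variables do not carry over. Pictures are saved under pics/ and viewed, and the job is handed in when it is done.

Besides the shell and the picture viewer there is one more tool, called after ">>>" as name([rows], argument=value, ...), one row to a line, values as JSON. send_rows: Moves the arm, as the interface text tells. Its arguments: {"type":"object","properties":{"commands":{"type":"array","items":{"type":"array","items":{"type":"array","items":{"type":"number","minimum":-1,"maximum":1}}}},"jaw":{"type":"number"},"force":{"type":"number"}},"required":["commands"]}

```bash
mkdir -p pics; ls; cat > h.py <<'E'
import numpy as np, cv2, json, os
from workcell import env
def grab(n,tag):
    cal=env.get_calibration(n); p,d=env.grab_frame(n)
    np.savez(f'pics/{tag}.npz',p=p,d=d,K=cal['mtx'],T=cal['camera_from_world'])
    cv2.imwrite(f'pics/{tag}.png',p[:,:,::-1]); return p,d,cal
def load(tag):
    z=np.load(f'pics/{tag}.npz'); return z['p'],z['d'],z['K'],z['T']
def ray(K,T,u,v):
    K=np.array(K);T=np.array(T)
    c=np.linalg.inv(K)@np.array([u,v,1.]); c=np.array([c[0],-c[1],-c[2]])
    R=T[:3,:3];t=T[:3,3]
    return -R.T@t, R.T@c
def onplane(K,T,u,v,z):
    o,r=ray(K,T,u,v); return o+r*(z-o[2])/r[2]
def proj(K,T,P):
    c=T[:3,:3]@np.array(P)+T[:3,3]; q=np.array(K)@np.array([c[0],-c[1],-c[2]]); return q[:2]/q[2]
def cloud(d,K,T):
    v,u=np.mgrid[0:480,0:640]; x=(u-K[0,2])/K[0,0]*d; y=(v-K[1,2])/K[1,1]*d
    c=np.stack([x,-y,-d],-1)-T[:3,3]
    return c@T[:3,:3]
E
python3 - <<'E'
from h import *
for n in ['scene','top','wrist']: 
    p,d,c=grab(n,n+'0'); print(n,c)
print(env.state())
E
```

```text
pics
scene {'mtx': array([[544.49637287,   0.        , 318.95250888],
       [  0.        , 544.49637287, 248.0698121 ],
       [  0.        ,   0.        ,   1.        ]]), 'camera_from_world': array([[-6.10939111e-01, -7.91641314e-01,  7.57841998e-03,
         3.17397188e+02],
       [ 5.20321910e-01, -3.94300317e-01,  7.57490838e-01,
        -4.08278594e+02],
       [-5.96672869e-01,  4.66723997e-01,  6.52801806e-01,
        -7.59878199e+02],
       [ 0.00000000e+00,  0.00000000e+00,  0.00000000e+00,
         1.00000000e+00]])}
top {'mtx': array([[513.20132918,   0.        , 320.28257254],
       [  0.        , 513.20132918, 244.05581632],
       [  0.        ,   0.        ,   1.        ]]), 'camera_from_world': array([[-2.41042846e-02, -9.99694255e-01, -5.51178684e-03,
        -2.33438272e+01],
       [ 9.75437020e-01, -2.47262264e-02,  2.18886348e-01,
        -5.89218651e+02],
       [-2.18955710e-01, -1.00302109e-04,  9.75734793e-01,
        -1.18377976e+03],
       [ 0.00000000e+00,  0.00000000e+00,  0.00000000e+00,
         1.00000000e+00]])}
wrist {'mtx': array([[351.6383682
[... 447 characters left out ...]
0e+00,  0.00000000e+00,
         1.00000000e+00]])}
{'time_s': 0.15, 'qpos': array([-7.58022038e+01,  1.83415572e+01,  8.96900316e+01,  8.74488981e-04,
        7.20431813e+01, -1.14635624e+00]), 'qvel': array([ 0.05244357, -0.09145189, -0.20984772, -0.04619402, -0.03593264,
        0.08411093]), 'effort': array([ 8.78450301e-04, -4.12774265e+01, -2.32154882e+01,  7.29031744e-02,
        4.33419761e-02, -9.65726554e-05]), 'ee_pos': array([ 152.06338379, -554.13889641,  213.3323119 ]), 'ee_rot': array([178.21646738,  89.92522527, 103.56034971]), 'force': array([ 0.28642409,  0.8306899 , -0.5130029 ]), 'torque': array([ 0.01502459,  0.01442555, -0.0137751 ]), 'gripper_width': 91.26463616896757}
```

View pics/top0.png

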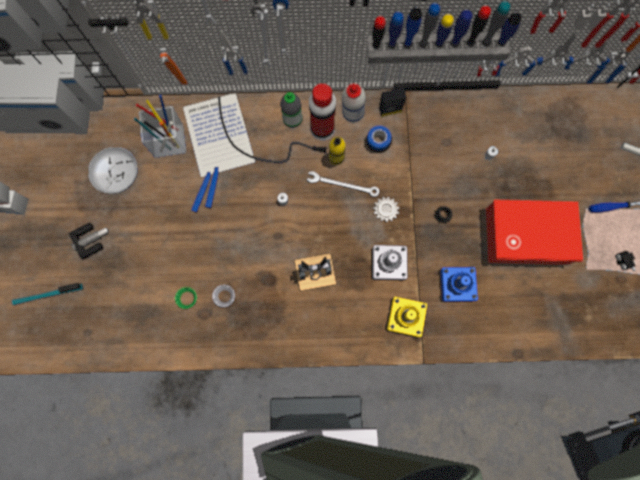

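View pics/scene0.png

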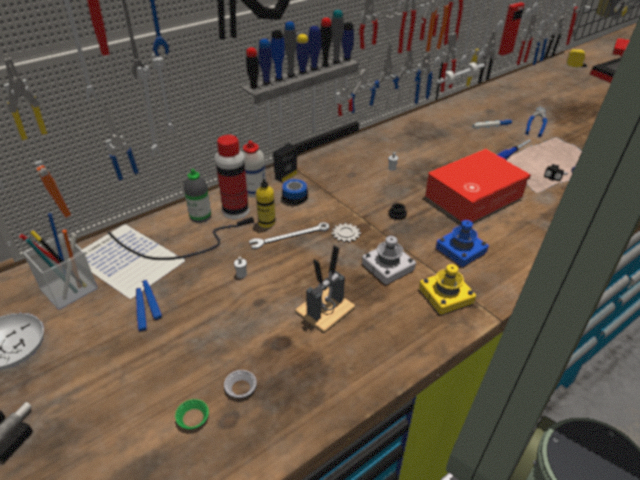

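View pics/wrist0.png

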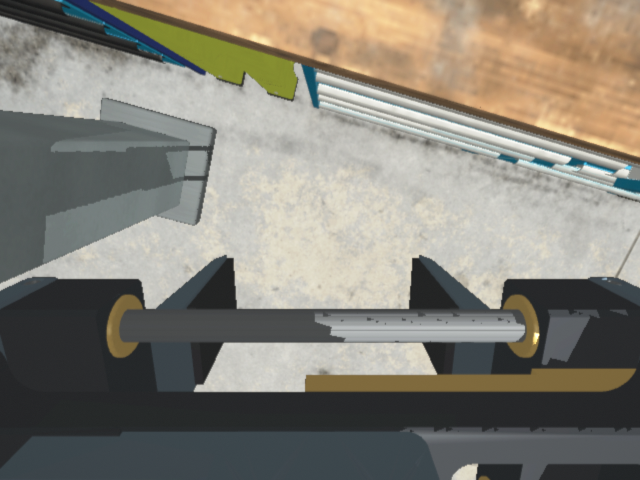

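Candidates in the top view:
- Washers: steel at (223,295) and green at (186,297). I choose the steel one.
- Axles: aluminium at (390,262), blue at (459,283) and yellow at (407,316). I choose the aluminium one.
- Pliers and stand: only at (315,270).

Next I check these in close crops.

```bash
python3 - <<'E'
from h import *
p,d,K,T=load('top0'); s,_,K2,T2=load('scene0')
def crop(im,u,v,w,h): return cv2.resize(im[v-h:v+h,u-w:u+w],(400,300),interpolation=cv2.INTER_CUBIC)
a=np.hstack([crop(p,210,295,48,36),crop(p,390,262,48,36)]);b=np.hstack([crop(p,315,270,48,36),crop(s,330,295,64,48)])
cv2.imwrite('pics/crop0.png',np.vstack([a,b])[:,:,::-1])
X=cloud(d,K,T); 
for n,(u,v,z) in dict(washer=(223,295,14),axle=(391,259,78),stand=(315,270,0)).items():
    print(n,onplane(K,T,u,v,z).round(1))
    w=X[v-30:v+30,u-30:u+30]; 
print(X[295,205].round(1),X[259,391].round(1))
E
```

```text
washer [476.5 206.7  14. ]
axle [ 544.7 -206.    78. ]
stand [536.  -22.9   0. ]
[479.1 254.2   2.1] [ 544.4 -205.8   79.6]
```

View pics/crop0.png

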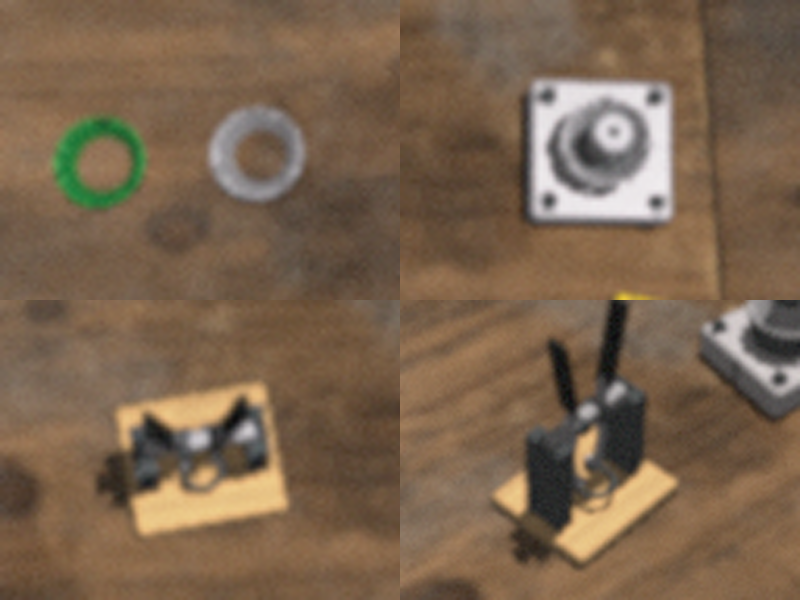

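The crops confirm the steel washer, the aluminium axle, and the pliers with the ring towards the robot. Next I move over the washer for a close look with the wrist camera.

```bash
cat >> h.py <<'E'
from scipy.spatial.transform import Rotation as Ro
def pose():
    s=env.state(); return np.array(s['ee_pos']),Ro.from_euler('xyz',s['ee_rot'],degrees=True),s
def down(jaw_yaw,ref=None):
    # tool x down, tool z along jaw yaw (deg)
    a=np.radians(jaw_yaw); z=np.array([np.cos(a),np.sin(a),0]); x=np.array([0,0,-1.]); y=np.cross(z,x)
    return Ro.from_matrix(np.stack([x,y,z],1))
def row(P,Rt):
    p,R,s=pose(); sh=R.inv().apply(np.array(P)-p)/100; w=(R.inv()*Rt).as_rotvec()/(2*np.pi)
    return np.concatenate([sh,w]).round(4), np.degrees(np.linalg.norm(w)*2*np.pi)
E
python3 - <<'E'
from h import *
p,R,s=pose(); print(R.as_matrix().round(3))
for y in (-104,-90,90,76): print(y,row([476.5,206.7,213],down(y)))
# stand yaw from foot colour, top view
im,d,K,T=load('top0'); h=cv2.cvtColor(im,cv2.COLOR_RGB2HSV)
sub=im[250:292,292:338]; print(sub[38,10],sub[20,1])
m=((im[:,:,0]>170)&(im[:,:,0].astype(int)-im[:,:,2]>50)); m[:248]=0;m[295:]=0;m[:,:290]=0;m[:,342:]=0
v,u=np.nonzero(m); P=np.array([onplane(K,T,a,b,8)[:2] for a,b in zip(u,v)]).astype(np.float32)
r=cv2.minAreaRect(P); print(len(P),r)
E
```

```text
[[-0.     0.964  0.265]
 [ 0.001  0.265 -0.964]
 [-1.     0.    -0.001]]
-104 (array([ 1.2000e-02,  5.1420e+00, -6.4787e+00,  8.1500e-02, -2.0000e-04,
        0.0000e+00]), np.float64(29.343975504846753))
-90 (array([ 1.2000e-02,  5.1420e+00, -6.4787e+00,  4.2600e-02, -2.0000e-04,
        0.0000e+00]), np.float64(15.344063432351486))
90 (array([ 1.2000e-02,  5.1420e+00, -6.4787e+00, -4.5740e-01, -0.0000e+00,
       -3.0000e-04]), np.float64(164.65612096108356))
76 (array([ 1.2000e-02,  5.1420e+00, -6.4787e+00, -4.1850e-01, -1.0000e-04,
       -3.0000e-04]), np.float64(150.65612406224272))
[233 195 130] [109  88  67]
599 ((530.8564453125, -22.480430603027344), (80.15406036376953, 91.51469421386719), 9.259773254394531)
```

>>> send_rows([
  [[0,0.37,-0.47,0,0,0],[0,0.74,-0.93,0,0,0],[0,0.74,-0.93,0,0,0]],
], jaw=-1, force=20)

```text
time_s: 0.52
ee_pos: [199.5, -441.8, 213.9]
ee_rot: [172.2, 89.9, 97.7]
force: [0.3, -0.9, 0.1]
gripper_width: 91.0
```

>>> send_rows([
  [[0,0.37,-0.47,0,0,0],[0,0.74,-0.93,0,0,0],[0,0.74,-0.93,0,0,0]],
])

```text
time_s: 0.9
ee_pos: [246.3, -334.0, 214.1]
ee_rot: [149.8, 90.0, 75.3]
force: [-0.5, -0.6, -0.8]
gripper_width: 91.1
```

>>> send_rows([
  [[0,0.37,-0.47,0,0,0],[0,0.74,-0.93,0,0,0],[0,0.74,-0.93,0,0,0]],
])

```text
time_s: 1.27
ee_pos: [293.6, -225.5, 214.1]
ee_rot: [34.8, 90.0, -39.5]
force: [0.1, -0.5, -0.5]
gripper_width: 91.2
```

>>> send_rows([
  [[0,0.37,-0.47,0,0,0],[0,0.74,-0.93,0,0,0],[0,0.74,-0.93,0,0,0]],
])

```text
time_s: 1.65
ee_pos: [341.0, -116.5, 214.1]
ee_rot: [40.3, 89.9, -34.0]
force: [0.0, -0.9, 0.7]
gripper_width: 91.3
```

>>> send_rows([
  [[0,0.37,-0.47,0,0,0],[0,0.74,-0.93,0,0,0],[0,0.74,-0.93,0,0,0]],
])

```text
time_s: 2.02
ee_pos: [388.0, -7.7, 213.9]
ee_rot: [40.6, 89.9, -33.8]
force: [-0.3, -0.3, 0.5]
gripper_width: 91.2
```

>>> send_rows([
  [[0,0.37,-0.47,0,0,0],[0,0.74,-0.93,0,0,0],[0,0.74,-0.93,0,0,0]],
])

```text
time_s: 2.4
ee_pos: [435.0, 100.9, 213.6]
ee_rot: [24.8, 89.9, -49.7]
force: [-0.2, -1.2, -0.1]
gripper_width: 91.2
```

>>> send_rows([
  [[0,0.1,-0.35,0,0,0],[0,0.2,-0.7,0,0,0],[0,0.2,-0.7,0,0,0],[0,0.2,-0.7,0,0,0]],
])

```text
time_s: 2.9
ee_pos: [433.8, 171.3, 213.7]
ee_rot: [-30.5, 89.9, -105.3]
force: [-0.2, 0.7, -0.1]
gripper_width: 91.5
```

```bash
python3 - <<'E'
from h import *
p,d,c=grab('wrist','w1'); P,R,s=pose(); print(P,s['qpos'].round(1)); K=c['mtx'];T=c['camera_from_world']
print(-T[:3,:3].T@T[:3,3], proj(K,T,[476.5,206.7,14]))
E
```

```text
[433.74442611 171.49618976 213.81884902] [ 2.02e+01  8.50e+00  1.03e+02 -1.00e-01  6.86e+01  9.50e+01]
[505.31329566 190.07908566 383.25627767] [298.87202919 164.6024267 ]
```

View pics/w1.png

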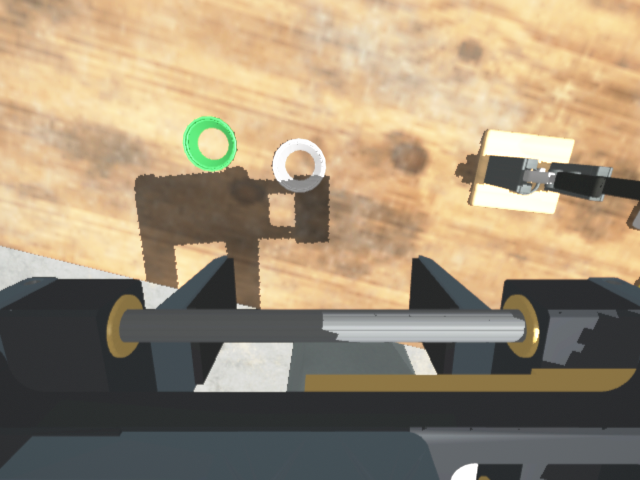

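The wrist view shows the steel washer at about (299,165), where the top view predicted it, and the green one at (210,143).

```bash
python3 - <<'E'
from h import *
p,d,K,T=load('w1'); X=cloud(d,K,T)
def circ(P):
    A=np.c_[2*P,np.ones(len(P))]; s=np.linalg.lstsq(A,(P**2).sum(1),rcond=None)[0]; return s[:2],np.sqrt(s[2]+s[0]**2+s[1]**2)
sub=np.zeros((480,640),bool); sub[125:205,262:336]=1
z=X[:,:,2]; print('bench',np.median(z[125:205,240:262]))
for lo in (5,8,11):
    m=sub&(z>lo)&(z<20); c=X[m][:,:2]; (cx,cy),r=cv2.minEnclosingCircle(c.astype(np.float32)); print(lo,m.sum(),(cx,cy),r,np.percentile(z[m],95))
# colour ellipse
g=p.astype(int); m=(sub&(g.min(2)>120)&(g.max(2)-g.min(2)<30)).astype(np.uint8)
v,u=np.nonzero(m); Q=np.array([onplane(K,T,a,b,14)[:2] for a,b in zip(u,v)]); print(cv2.minEnclosingCircle(Q.astype(np.float32)))
# top
p,d,K,T=load('top0'); g=p.astype(int)
X=cloud(d,K,T); sub=np.zeros((480,640),bool); sub[278:312,206:240]=1; m=sub&(X[:,:,2]>9); print('top',X[m].shape,cv2.minEnclosingCircle(X[m][:,:2].astype(np.float32)))
m=sub&(g.max(2)-g.min(2)<25)&(g.min(2)>90); v,u=np.nonzero(m); Q=np.array([onplane(K,T,a,b,14)[:2] for a,b in zip(u,v)]); print(cv2.minEnclosingCircle(Q.astype(np.float32)), Q.mean(0))
E
```

```text
bench -1.1747865615172897
5 1028 (475.0193786621094, 206.5750732421875) 27.389188766479492 13.250367624517397
8 734 (475.0193786621094, 206.5750732421875) 27.389188766479492 13.380437241061616
11 390 (475.0193786621094, 206.5750732421875) 27.389188766479492 13.79517471088656
((475.5009460449219, 206.49620056152344), 27.696535110473633)
top (151, 3) ((417.45263671875, 86.42835235595703), 161.20681762695312)
((475.11474609375, 205.91217041015625), 29.139434814453125) [475.30333355 207.43771263]
```

```bash
python3 - <<'E'
from h import *
print(row([475.2,206.5,120],down(-80.7)))
E
```

```text
(array([ 9.376e-01,  4.924e-01, -2.302e-01,  1.640e-02,  2.000e-04,
        1.000e-04]), np.float64(5.897034767129924))
```

>>> send_rows([
  [[0.45,0.25,-0.115,0.008,0,0],[0.938,0.492,-0.23,0.0164,0,0],[0.938,0.492,-0.23,0.0164,0,0],[0.938,0.492,-0.23,0.0164,0,0]],
])

```text
time_s: 3.45
ee_pos: [475.1, 207.9, 121.2]
ee_rot: [62.7, 90.0, -17.9]
force: [0.5, -0.2, 0.5]
gripper_width: 91.0
```

```bash
python3 - <<'E'
from h import *
print(row([475.2,206.5,25],down(-80.7)))
p,d,c=grab('wrist','w2'); K,T=c['mtx'],c['camera_from_world']; print(proj(K,T,[475.2,206.5,14]))
X=cloud(d,K,T);u,v=proj(K,T,[475.2,206.5,14]).astype(int); sub=np.zeros((480,640),bool); sub[v-60:v+60,u-60:u+60]=1
m=sub&(X[:,:,2]>8)&(X[:,:,2]<16); print(m.sum(),cv2.minEnclosingCircle(X[m][:,:2].astype(np.float32)))
E
```

```text
(array([ 9.619e-01, -2.300e-03,  1.410e-02,  3.000e-04,  1.000e-04,
       -1.000e-04]), np.float64(0.11676618901010004))
[323.03204997 235.54232228]
1147 ((475.1581115722656, 206.5186004638672), 27.385398864746094)
```

View pics/w2.png

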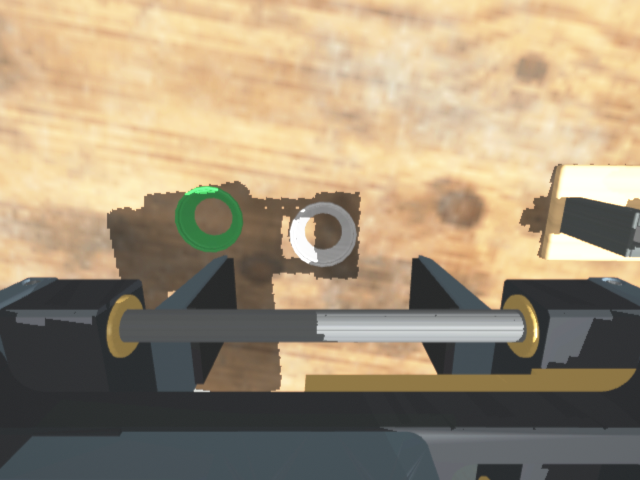

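The washer is centred between the jaws at (323,235). I narrow the jaws slightly to stay clear of the green washer, then descend.

>>> send_rows([
  [[0.2,-0.002,0.014,0,0,0],[0.5,-0.002,0.014,0,0,0],[0.8,-0.002,0.014,0,0,0],[0.962,-0.002,0.014,0,0,0],[0.962,-0.002,0.014,0,0,0],[0.962,-0.002,0.014,0,0,0]],
], jaw=-0.6)

```text
time_s: 4.25
ee_pos: [475.9, 207.8, 25.8]
ee_rot: [100.7, 89.8, 20.1]
force: [0.4, -1.1, -0.0]
gripper_width: 72.8
```

```bash
python3 - <<'E'
from h import *
print(row([475.2,206.5,8],down(-80.7)))
E
```

```text
(array([ 1.78e-01, -1.02e-02,  1.19e-02,  4.00e-04, -1.00e-04, -5.00e-04]), np.float64(0.2382922546786422))
```

```bash
cat >> h.py <<'E'
LOG='cmd.json'
def cmd():
    P=np.array([152.154,-554.52,213.976]); R=down(-75.802+1.146)
    for r in json.load(open(LOG)):
        P=P+R.apply(np.array(r[:3])*100); R=R*Ro.from_rotvec(np.array(r[3:])*2*np.pi)
    return P,R
def addc(*rs):
    L=json.load(open(LOG)) if os.path.exists(LOG) else []
    L+= [list(r) for r in rs]; json.dump(L,open(LOG,'w'))
def rowc(P,Rt):
    p,R=cmd(); sh=R.inv().apply(np.array(P)-p)/100; w=(R.inv()*Rt).as_rotvec()/(2*np.pi)
    return np.concatenate([sh,w]).round(4)
def rep():
    p,R=cmd(); m,Rm,s=pose(); print('cmd',p.round(2),'meas',m.round(2),'w',round(float(s['gripper_width']),1),'F',np.round(s['force'],1),'rotdiff',np.degrees((R.inv()*Rm).as_rotvec()).round(2))
E
python3 - <<'E'
from h import *
a=[0,.74,-.93,0,0,0]
addc(a,a,a,a,a,a,[0,.2,-.7,0,0,0],[.938,.492,-.23,.0164,0,0],[.962,-.002,.014,0,0,0]); 
for i in range(3):
    rep(); env.grab_frame('wrist')
rep()
E
```

```text
cmd [474.83 207.66  23.98] meas [475.95 207.82  25.8 ] w 72.8 F [ 0.4 -1.1 -0. ] rotdiff [0.01 0.04 0.2 ]
cmd [474.83 207.66  23.98] meas [475.92 207.87  25.7 ] w 73.0 F [ 0.3 -0.7  0.5] rotdiff [0.01 0.04 0.19]
cmd [474.83 207.66  23.98] meas [475.78 207.89  25.5 ] w 73.1 F [-0.   0.2 -0.2] rotdiff [0.   0.03 0.17]
cmd [474.83 207.66  23.98] meas [475.61 207.87  25.21] w 72.7 F [ 0.2 -0.3 -0.3] rotdiff [-0.    0.03  0.14]
```

```bash
python3 - <<'E'
from h import *
print(rowc([475.2,206.5,8],down(-80.7)))
E
```

```text
[ 0.1598  0.0018  0.0121  0.0004  0.     -0.    ]
```

>>> send_rows([
  [[0.08,0.002,0.012,0,0,0],[0.16,0.002,0.012,0,0,0],[0.16,0.002,0.012,0,0,0],[0.16,0.002,0.012,0,0,0],[0.16,0.002,0.012,0,0,0],[0.16,0.002,0.012,0,0,0]],
])

```text
time_s: 5.15
ee_pos: [475.4, 206.6, 8.1]
ee_rot: [86.5, 90.0, 6.0]
force: [0.8, -0.6, -0.2]
gripper_width: 73.0
```

>>> send_rows([
  [[0,0,0,0,0,0],[0,0,0,0,0,0],[0,0,0,0,0,0],[0,0,0,0,0,0],[0,0,0,0,0,0],[0,0,0,0,0,0]],
], jaw=1, force=20)

```text
time_s: 5.9
ee_pos: [475.3, 206.5, 8.0]
ee_rot: [64.0, 90.0, -16.6]
force: [0.3, -0.8, 0.4]
gripper_width: 53.2
```

```bash
python3 - <<'E'
from h import *
addc([.16,.002,.012,0,0,0]); rep()
E
```

```text
cmd [475.22 206.51   7.98] meas [475.29 206.52   7.96] w 53.2 F [ 0.3 -0.8  0.4] rotdiff [ 0.   -0.    0.01]
```

>>> send_rows([
  [[-0.2,0,0,0,0,0],[-0.5,0,0,0,0,0],[-0.9,0,0,0,0,0],[-0.9,0,0,0,0,0],[-0.9,0,0,0,0,0],[-0.9,0,0,0,0,0]],
])

```text
time_s: 6.65
ee_pos: [474.2, 206.1, 96.5]
ee_rot: [-75.5, 89.8, -156.0]
force: [-0.3, 0.1, -0.5]
gripper_width: 53.5
```

```bash
python3 - <<'E'
from h import *
addc([-.9,0,0,0,0,0]); rep(); p,d,c=grab('wrist','w3'); s,_,_=grab('scene','s3'); 
a=cv2.resize(p[180:330,210:430],(440,300)); 
K,T=env.get_calibration('scene')['mtx'],env.get_calibration('scene')['camera_from_world']; u,v=proj(K,T,[475,206,100]).astype(int)
b=cv2.resize(s[max(v-60,0):v+60,u-70:u+70],(350,300)); cv2.imwrite('pics/c3.png',np.hstack([a,b])[:,:,::-1])
X=cloud(d,c['mtx'],c['camera_from_world']); u,v=proj(c['mtx'],c['camera_from_world'],[475.2,206.5,104]).astype(int); print(u,v)
m=np.zeros((480,640),bool); m[v-70:v+50,u-70:u+70]=1; m&=(X[:,:,2]>95)&(X[:,:,2]<110)&(np.hypot(X[:,:,0]-475.2,X[:,:,1]-206.5)<30); print(m.sum(),cv2.minEnclosingCircle(X[m][:,:2].astype(np.float32)))
Q=X[m]; Q=Q[Q[:,2]>101]; print(np.linalg.lstsq(np.c_[Q[:,:2]-[475.2,206.5],np.ones(len(Q))],Q[:,2],rcond=None)[0])
E
```

```text
cmd [475.22 206.51  97.98] meas [474.19 206.08  96.49] w 53.5 F [-0.3  0.1 -0.5] rotdiff [-0.   -0.05 -0.17]
320 292
2401 ((477.33050537109375, 205.94430541992188), 29.818387985229492)
[-6.47496244e-02 -4.90970809e-03  1.03459726e+02]
```

View pics/c3.png

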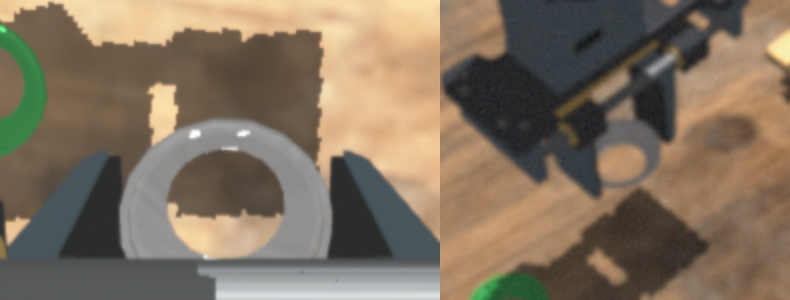

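>>> send_rows([
  [[-0.45,-0.1,0.3,0,0,0],[-0.9,-0.27,0.73,0,0,0],[-1,-0.27,0.73,0,0,0]],
])

```text
time_s: 7.12
ee_pos: [461.1, 128.6, 200.0]
ee_rot: [87.3, 89.8, 6.6]
force: [-0.3, -0.1, -0.8]
gripper_width: 53.5
```

>>> send_rows([
  [[-0.1,-0.15,0.4,0,0,0],[-0.1,-0.27,0.73,0,0,0]],
])

```text
time_s: 7.38
ee_pos: [445.9, 53.4, 207.5]
ee_rot: [-143.8, 90.0, 135.7]
force: [-0.6, -0.5, -1.4]
gripper_width: 53.5
```

>>> send_rows([
  [[0,-0.15,0.4,0,0,0],[0,-0.27,0.73,0,0,0],[0,-0.27,0.73,0,0,0],[0,-0.27,0.73,0,0,0],[0,-0.27,0.73,0,0,0]],
])

```text
time_s: 8.0
ee_pos: [431.5, -21.8, 207.5]
ee_rot: [-133.5, 90.0, 146.0]
force: [0.7, -0.3, -1.0]
gripper_width: 53.3
```

```bash
python3 - <<'E'
from h import *
addc([-1,-.27,.73,0,0,0],[-.1,-.27,.73,0,0,0],[0,-.27,.73,0,0,0]); rep(); p,d,c=grab('wrist','w4'); rep()
X=cloud(d,c['mtx'],c['camera_from_world'])
K,T=c['mtx'],c['camera_from_world']; print(proj(K,T,[531,-22.5,130]),proj(K,T,[531,-22.5,0]))
E
```

```text
cmd [431.24 -22.81 207.98] meas [431.46 -21.75 207.55] w 53.3 F [ 0.7 -0.3 -1. ] rotdiff [-0.08  0.03 -0.03]
cmd [431.24 -22.81 207.98] meas [431.44 -21.82 207.64] w 53.7 F [ 0.1 -0.2  0.1] rotdiff [-0.09  0.02 -0.02]
[347.09866602 103.30261211] [338.45282872 116.57824959]
```

View pics/w4.png

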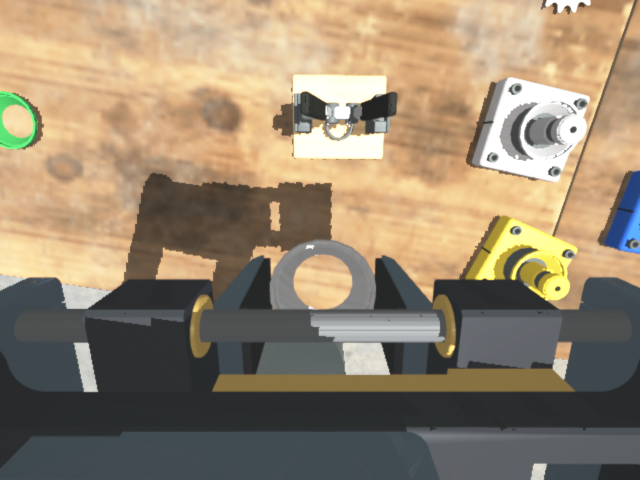

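The wrist view shows the pliers at about (345,103), the foot aligned with the gripper, and the aluminium axle top at about (572,129). I measure from this view.

```bash
cat > m.py <<'E'
from h import *
import sys
def pliers(tag):
    p,d,K,T=load(tag); X=cloud(d,K,T)
    near=np.hypot(X[:,:,0]-531,X[:,:,1]+22.5)<75
    g=p.astype(int); b=near&(d>0)
    foot=b&(X[:,:,2]<14)&(g[:,:,0]-g[:,:,2]>40)&(g[:,:,0]>170)
    v,u=np.nonzero(foot); 
    for h in (6,8,10):pass
    print('footz',np.median(X[foot][:,2]))
    Q=X[foot]; Q=Q[np.abs(Q[:,2]-np.median(Q[:,2]))<3]; print(cv2.minAreaRect(Q[:,:2].astype(np.float32)))
    a=np.radians(9.26); 
    def loc(P): 
        q=P[:,:2]-[531,-22.5]; return np.c_[q[:,0]*np.cos(a)+q[:,1]*np.sin(a),-q[:,0]*np.sin(a)+q[:,1]*np.cos(a),P[:,2]]
    for lo,hi in ((60,80),(80,100),(100,120),(120,140),(140,170)):
        m=b&(X[:,:,2]>lo)&(X[:,:,2]<hi); L=loc(X[m]) 
        if len(L)>3:
            for s in (-1,1):
                M=L[L[:,1]*s>0]
                if len(M)>3: print(lo,s,len(M),'x',np.percentile(M[:,0],[3,50,97]).round(1),'y',np.percentile(M[:,1],[3,50,97]).round(1),'z',M[:,2].max().round(1))
def axle(tag):
    p,d,K,T=load(tag); X=cloud(d,K,T)
    near=(np.hypot(X[:,:,0]-544.5,X[:,:,1]+206)<60)&(d>0)
    z=X[:,:,2]
    m=near&(z>74)&(z<84); Q=X[m]; print('top',len(Q),np.median(Q[:,2]),cv2.minEnclosingCircle(Q[:,:2].astype(np.float32)),Q[:,:2].mean(0))
    m=near&(z>44)&(z<53); Q=X[m]; print('rim',len(Q),np.percentile(Q[:,2],90),cv2.minEnclosingCircle(Q[:,:2].astype(np.float32)))
    m=near&(z>20)&(z<28); Q=X[m]; print('block',len(Q),np.median(Q[:,2]),cv2.minAreaRect(Q[:,:2].astype(np.float32)))
if __name__=='__main__':
    for t in sys.argv[1:]: print(t); pliers(t); axle(t)
E
python3 m.py w4 top0 scene0
```

```text
w4
footz -1.0022007087147098
((531.8916015625, -22.50836181640625), (149.65155029296875, 148.0496063232422), 84.82963562011719)
60 -1 560 x [-16.1  -6.9  11.1] y [-38.  -25.9  -1.1] z 79.3
60 1 715 x [-15.4  -4.8  10.8] y [ 1.3 29.7 39.4] z 79.5
80 -1 122 x [-8.3 -2.   3.9] y [-14.5 -12.6  -9.5] z 99.9
80 1 79 x [-8.5 -2.3  3.6] y [10.3 13.6 15.8] z 99.9
100 -1 180 x [-8.8 -2.4  4.3] y [-18.5 -16.3 -14.4] z 119.9
100 1 118 x [-8.6 -2.7  4.1] y [15.1 17.3 20.1] z 119.8
120 -1 230 x [-8.8 -2.7  4.2] y [-22.8 -20.2 -18. ] z 139.9
120 1 146 x [-8.6 -2.7  4.1] y [18.6 21.1 23.8] z 139.8
140 -1 323 x [-8.5 -2.1  4.2] y [-28.5 -24.6 -21.9] z 151.8
140 1 286 x [-8.1 -1.8  4.5] y [22.8 26.2 29.4] z 151.7
top 711 76.75020098210048 ((547.8009643554688, -210.21022033691406), 12.610657691955566) [ 547.12498024 -209.23052161]
rim 1022 49.528920797511404 ((547.2425537109375, -210.30067443847656), 27.77041244506836)
block 4471 22.942836068459933 ((547.2552490234375, -210.2369384765625), (84.09614562988281, 83.52307891845703), 87.28057098388672)
top0
footz 10.056264702212518
((529.627197265625, -22.4
[... 1315 characters left out ...]
[13.7 18.7 20.7] z 99.6
100 -1 64 x [-8.  -3.4  4. ] y [-20.1 -15.5 -12.7] z 119.8
100 1 43 x [-8.8 -5.6  5.2] y [18.9 22.8 25.6] z 119.9
120 -1 63 x [-8.3 -3.3  4.4] y [-23.3 -19.6 -16.5] z 138.7
120 1 46 x [-8.8 -4.2  3.9] y [22.4 26.7 29.1] z 139.9
140 -1 47 x [-9.2 -2.6  4.2] y [-27.1 -22.8 -19.4] z 153.0
140 1 38 x [-8.  -2.3  4.4] y [25.2 29.  31.1] z 152.8
top 74 76.96583782447019 ((545.365966796875, -209.0824737548828), 13.292248725891113) [ 546.18045594 -207.49890468]
rim 162 50.587947730663124 ((546.9191284179688, -209.5500030517578), 28.615388870239258)
block 632 23.634206834211213 ((546.9224243164062, -209.28953552246094), (87.44157409667969, 85.9866714477539), 88.43395233154297)
```

>>> send_rows([
  [[0,0.02,0.5,0,0,0],[0,0.05,0.95,0,0,0],[0,0.05,0.95,0,0,0]],
])

```text
time_s: 8.43
ee_pos: [452.7, -117.2, 207.7]
ee_rot: [21.6, 90.0, -59.1]
force: [0.1, 0.5, -0.8]
gripper_width: 53.6
```

>>> send_rows([
  [[0,0.02,0.5,0,0,0],[0,0.05,0.95,0,0,0],[0,0.05,0.95,0,0,0],[0,0.05,0.95,0,0,0],[0,0.05,0.95,0,0,0],[0,0.05,0.95,0,0,0]],
])

```text
time_s: 9.18
ee_pos: [472.2, -207.5, 208.1]
ee_rot: [89.7, 90.0, 9.2]
force: [0.7, -0.1, -0.4]
gripper_width: 53.7
```

```bash
python3 - <<'E'
from h import *
addc([0,.05,.95,0,0,0],[0,.05,.95,0,0,0]); rep(); grab('wrist','w5')
from m import *
axle('w5'); print(rowc([547.3,-210.3,110],down(-80.8)))
E
```

```text
cmd [ 472.27 -208.6   207.98] meas [ 472.17 -207.54  208.14] w 53.7 F [ 0.7 -0.1 -0.4] rotdiff [-0.08 -0.    0.01]
top 658 76.70833153400477 ((547.400390625, -210.65377807617188), 11.91877555847168) [ 547.47392966 -210.55980261]
rim 988 49.235319934126295 ((547.4575805664062, -210.75234985351562), 27.45612144470215)
block 4336 22.7721632565746 ((547.4149169921875, -210.6363067626953), (84.69037628173828, 83.5949478149414), 87.27171325683594)
[ 9.798e-01  7.374e-01  1.399e-01  7.000e-04  0.000e+00 -0.000e+00]
```

View pics/w5.png

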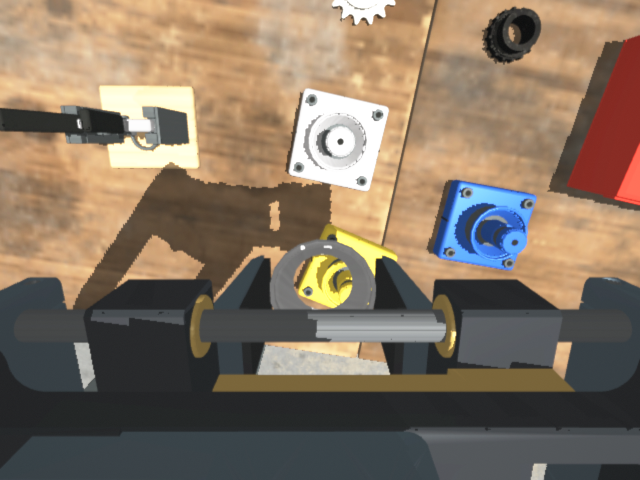

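```bash
python3 - <<'E'
from h import *
from scipy.optimize import least_squares
for tag,P in (('w5',[472.2,-207.6,208.1]),('w4',[431.45,-21.8,207.6])):
    p,d,K,T=load(tag); X=cloud(d,K,T); P=np.array(P)
    m=(np.hypot(X[:,:,0]-P[0],X[:,:,1]-P[1])<34)&(abs(X[:,:,2]-P[2])<15); g=p.astype(int)
    Q=X[m]-P; print(tag,len(Q),'z pct',np.percentile(Q[:,2],[5,50,90,98]).round(1))
    for lo,hi in ((3.5,9),):
        S=Q[(Q[:,2]>lo)&(Q[:,2]<hi)&(Q[:,0]>2)]; a=np.degrees(np.arctan2(S[:,1],S[:,0])); r=np.hypot(S[:,0],S[:,1])
        B=[];
        for k in np.arange(-55,56,5):
            w=np.abs(a-k)<2.5
            if w.sum()>2: B.append(S[w][np.argmax(r[w])])
        B=np.array(B); f=lambda c:np.hypot(B[:,0]-c[0],B[:,1]-c[1])-27.5
        s=least_squares(f,[0,0],loss='soft_l1'); print(len(B),s.x.round(2),'rms',np.std(s.fun).round(2),'z',np.c_[B[:,1],B[:,2]].round(1)[::3].tolist())
        s3=least_squares(lambda c:np.hypot(B[:,0]-c[0],B[:,1]-c[1])-c[2],[0,0,27],loss='soft_l1'); print(s3.x)
E
```

```text
w5 4180 z pct [-8.1  0.6  5.4 12.7]
23 [-0.33 -1.26] rms 1.31 z [[-24.9, 6.0], [-18.3, 3.8], [-10.8, 4.5], [-4.5, 4.1], [1.9, 3.8], [9.6, 4.0], [14.6, 4.0], [20.8, 3.6]]
[-3.11252619 -1.70918803 30.04696114]
w4 4186 z pct [-8.1  0.5  5.4 12.6]
23 [-0.32 -1.16] rms 1.33 z [[-25.2, 8.4], [-18.1, 5.2], [-11.3, 4.6], [-4.1, 3.8], [3.3, 4.3], [8.6, 4.1], [15.0, 5.3], [20.7, 4.4]]
[-3.27300474 -1.57779998 30.17706247]
```

```bash
python3 - <<'E'
from h import *
from scipy.optimize import least_squares
for tag,P in (('w5',[472.2,-207.6,208.1]),('w4',[431.45,-21.8,207.6])):
    p,d,K,T=load(tag); P=np.array(P); B=[]
    for u in range(292,357,3):
        col=d[200:300,u]; w=np.nonzero((col>0)&(col<230))[0]; B.append(onplane(K,T,u,200+w[0]-.5,P[2]+1))
    B=np.array(B)-P; s=least_squares(lambda c:np.hypot(B[:,0]-c[0],B[:,1]-c[1])-27.5,[0,0],loss='soft_l1'); print(tag,s.x.round(2),np.std(s.fun).round(2), B[::5].round(1).tolist())
    print('tip in px',proj(K,T,P))
E
```

```text
w5 [-0.55 -1.01] 0.17 [[19.3, 17.9, 1.0], [24.1, 11.0, 1.0], [26.4, 3.8, 1.0], [27.1, -3.6, 1.0], [24.8, -11.7, 1.0]]
tip in px [320.90275211 288.33145088]
w4 [-0.51 -1.04] 0.17 [[19.3, 17.9, 1.0], [24.2, 11.0, 1.0], [26.4, 3.8, 1.0], [27.2, -3.7, 1.0], [24.8, -11.7, 1.0]]
tip in px [320.84435197 288.41498274]
```

```bash
python3 - <<'E'
from h import *
rep();print(rowc([547.7,-210.1,112],down(-80.8)))
E
```

```text
cmd [ 472.27 -208.6   207.98] meas [ 472.21 -207.74  208.12] w 53.4 F [-0.3 -0.6 -0.9] rotdiff [-0.07 -0.    0.01]
[ 9.598e-01  7.416e-01  1.386e-01  7.000e-04  0.000e+00 -0.000e+00]
```

>>> send_rows([
  [[0,0.4,0.07,0,0,0],[0.2,0.74,0.139,0,0,0],[0.6,0.742,0.139,0,0,0],[0.96,0.742,0.139,0,0,0],[0.96,0.742,0.139,0,0,0],[0.96,0.742,0.139,0,0,0],[0.96,0.742,0.139,0,0,0],[0.96,0.742,0.139,0,0,0],[0.96,0.742,0.139,0,0,0],[0.96,0.742,0.139,0,0,0]],
])

```text
time_s: 10.48
ee_pos: [547.8, -210.2, 112.2]
ee_rot: [50.5, 90.0, -30.1]
force: [0.5, -0.1, 0.1]
gripper_width: 53.5
```

```bash
python3 - <<'E'
from h import *
addc([.96,.742,.139,0,0,0]); rep(); p,d,c=grab('wrist','w6'); g,_,_=grab('scene','s6')
K,T=env.get_calibration('scene')['mtx'],env.get_calibration('scene')['camera_from_world']; u,v=proj(K,T,[547,-210,90]).astype(int)
b=cv2.resize(g[v-60:v+60,u-70:u+70],(350,300)); a=cv2.resize(p[180:330,210:430],(440,300)); cv2.imwrite('pics/c6.png',np.hstack([a,b])[:,:,::-1])
E
```

```text
cmd [ 547.74 -210.14  111.98] meas [ 547.82 -210.21  112.24] w 53.5 F [ 0.5 -0.1  0.1] rotdiff [ 0.   -0.02  0.02]
```

View pics/c6.png

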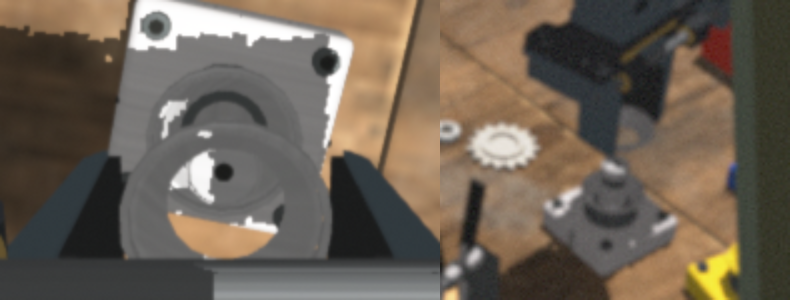

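The axle centre sits inside the washer's hole in the wrist view, about 0.5–1 mm off in y. I correct that and descend.

>>> send_rows([
  [[0.15,0.003,-0.005,0,0,0],[0.3,0.003,-0.005,0,0,0],[0.4,0.003,-0.005,0,0,0],[0.5,0.003,-0.005,0,0,0],[0.5,0.003,-0.005,0,0,0],[0.5,0.003,-0.005,0,0,0],[0.5,0.003,-0.005,0,0,0]],
])

```text
time_s: 11.45
ee_pos: [548.4, -209.8, 62.5]
ee_rot: [55.1, 89.9, -25.5]
force: [-0.3, 1.2, -0.4]
gripper_width: 53.4
```

```bash
python3 - <<'E'
from h import *
addc([.5,.003,-.005,0,0,0]); rep(); p,d,c=grab('wrist','w7')
a=cv2.resize(p[180:330,210:430],(660,450)); cv2.imwrite('pics/c7.png',a[:,:,::-1])
E
```

```text
cmd [ 547.96 -209.6    61.98] meas [ 548.36 -209.77   62.5 ] w 53.4 F [-0.3  1.2 -0.4] rotdiff [-0.   -0.04  0.06]
```

View pics/c7.png

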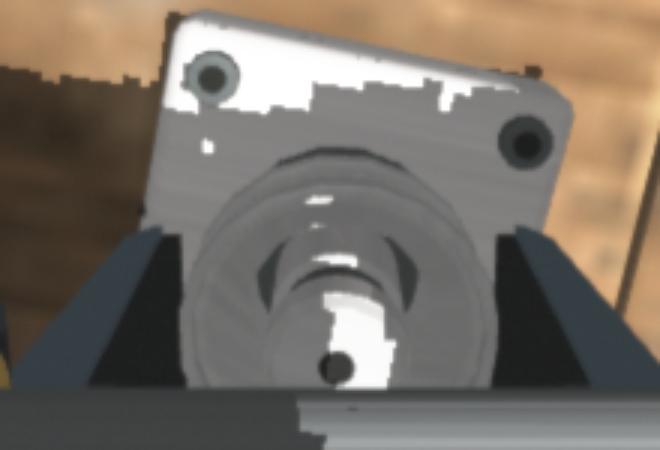

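The washer is over the axle, concentric, with no contact force. I lower it to the nest.

>>> send_rows([
  [[0.05,0,0,0,0,0],[0.1,0,0,0,0,0],[0.13,0,0,0,0,0],[0.13,0,0,0,0,0],[0.13,0,0,0,0,0],[0.13,0,0,0,0,0]],
])

```text
time_s: 12.25
ee_pos: [547.9, -209.6, 48.8]
ee_rot: [-93.6, 90.0, -174.2]
force: [0.2, 0.6, -0.7]
gripper_width: 53.4
```

```bash
python3 - <<'E'
from h import *
addc([.13,0,0,0,0,0]); rep()
E
```

```text
cmd [ 547.96 -209.6    48.98] meas [ 547.87 -209.59   48.84] w 53.4 F [ 0.2  0.6 -0.7] rotdiff [-0.    0.   -0.01]
```

>>> send_rows([
  [[0.005,0,0,0,0,0],[0.01,0,0,0,0,0],[0.01,0,0,0,0,0],[0.01,0,0,0,0,0]],
])

```text
time_s: 12.75
ee_pos: [548.0, -209.6, 48.5]
ee_rot: [44.9, 90.0, -35.7]
force: [-2.3, 1.1, 5.1]
gripper_width: 53.5
```

>>> send_rows([
  [[0,0,0,0,0,0],[0,0,0,0,0,0],[0,0,0,0,0,0],[0,0,0,0,0,0]],
], jaw=-0.5)

```text
time_s: 13.25
ee_pos: [548.0, -209.6, 47.8]
ee_rot: [-68.5, 90.0, -149.1]
force: [-0.1, -0.4, 0.5]
gripper_width: 68.2
```

>>> send_rows([
  [[-0.2,0,0,0,0,0],[-0.6,0,0,0,0,0],[-1,0,0,0,0,0],[-1,0,0,0,0,0],[-1,-0.4,0,0,0,0],[-1,-0.75,0,0,0,0],[-1,-0.75,0,0,0,0],[-1,-0.75,0,0,0,0]],
], jaw=-1)

```text
time_s: 14.25
ee_pos: [474.4, -221.9, 147.5]
ee_rot: [121.8, 90.0, 41.2]
force: [0.4, 0.5, -0.6]
gripper_width: 90.8
```

```bash
python3 - <<'E'
from h import *
addc([.01,0,0,0,0,0],[-1,-.75,0,0,0,0]); rep(); p,d,c=grab('wrist','w8')
K,T=c['mtx'],c['camera_from_world'];X=cloud(d,K,T)
u,v=proj(K,T,[547,-210,50]).astype(int); cv2.imwrite('pics/c8.png',cv2.resize(p[v-70:v+70,u-90:u+90],(720,560))[:,:,::-1])
near=(np.hypot(X[:,:,0]-547,X[:,:,1]+210)<40); z=X[:,:,2]
m=near&(z>48)&(z<56); r=np.hypot(X[:,:,0]-547.4,X[:,:,1]+210.5); Q=X[m]; print(len(Q),np.percentile(Q[:,2],[50,90]),cv2.minEnclosingCircle(Q[:,:2].astype(np.float32)))
m=near&(r>24.5)&(r<27)&(z>40); Q=X[m]; print('rim plane',np.linalg.lstsq(np.c_[Q[:,:2]-[547.4,-210.5],np.ones(len(Q))],Q[:,2],rcond=None)[0])
m=near&(z>74); Q=X[m]; print('top',np.median(z[m]),cv2.minEnclosingCircle(Q[:,:2].astype(np.float32)))
E
```

```text
cmd [ 473.97 -221.9   147.98] meas [ 474.37 -221.91  147.53] w 90.8 F [ 0.4  0.5 -0.6] rotdiff [0.02 0.01 0.01]
1541 [51.25889946 53.17671279] ((547.8277587890625, -210.5889129638672), 27.371103286743164)
rim plane [-1.36922571e-02  6.06887813e-03  5.20975591e+01]
top 317.108233860409 ((533.1889038085938, -212.2599334716797), 26.17265510559082)
```

View pics/c8.png

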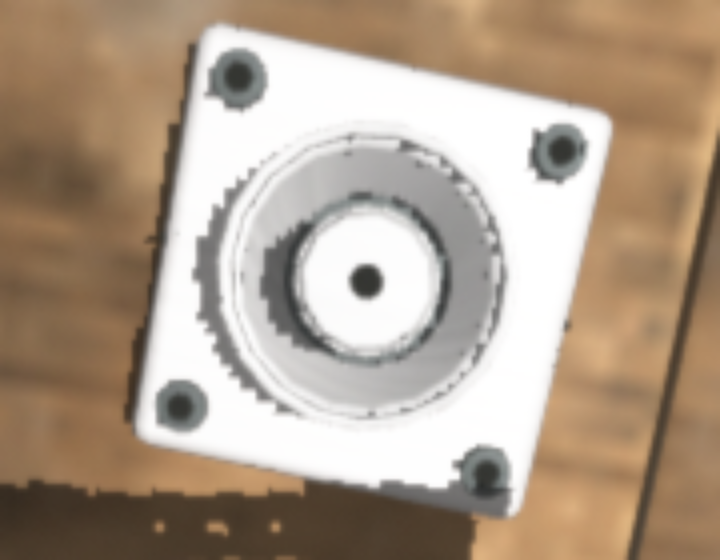

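The washer is nested: its rim is level and concentric, at about 54 mm after the camera's −1 mm bias. Now the pliers.

>>> send_rows([
  [[-0.3,0,-0.3,0,0,0],[-0.5,0.1,-0.8,0,0,0],[-0.5,0.1,-0.95,0,0,0]],
])

```text
time_s: 14.68
ee_pos: [470.0, -124.7, 199.2]
ee_rot: [71.7, 89.8, -8.7]
force: [0.3, -1.3, -0.3]
gripper_width: 91.3
```

>>> send_rows([
  [[0,0.2,-0.45,0,0,0],[0,0.4,-0.94,0,0,0],[0,0.4,-0.94,0,0,0],[0,0.4,-0.94,0,0,0],[0,0.4,-0.94,0,0,0],[0,0.4,-0.94,0,0,0]],
])

```text
time_s: 15.42
ee_pos: [492.2, -28.3, 197.9]
ee_rot: [-26.4, 90.0, -107.0]
force: [0.8, 0.1, 0.6]
gripper_width: 91.3
```

```bash
python3 - <<'E'
from h import *
addc([-.5,.1,-.95,0,0,0],[0,.4,-.94,0,0,0]); rep(); p,d,c=grab('wrist','w9')
from m import *
pliers('w9'); print(rowc([528.9,-22.0,170],down(-80.9)))
E
```

```text
cmd [492.3  -27.26 197.98] meas [492.19 -28.32 197.85] w 91.3 F [0.8 0.1 0.6] rotdiff [ 0.1  -0.02 -0.01]
footz -0.9576766356435822
((533.3898315429688, -22.448623657226562), (149.7954864501953, 145.2204132080078), 89.38726806640625)
60 -1 637 x [-8.4  2.9 12.7] y [-38.3 -26.4  -0.9] z 80.0
60 1 639 x [-8.2  3.  13.4] y [ 1.6 27.1 39. ] z 80.0
80 -1 92 x [-6.8 -0.7  5.1] y [-15.3 -12.5  -9.8] z 99.8
80 1 96 x [-6.8 -0.8  5.3] y [10.4 13.2 16.1] z 99.8
100 -1 140 x [-7.4 -0.3  5.2] y [-19.3 -16.5 -14.4] z 119.8
100 1 141 x [-7.4 -0.2  5.4] y [15.  17.3 20.3] z 119.9
120 -1 182 x [-7.4 -0.3  5.2] y [-23.2 -20.3 -18.2] z 139.8
120 1 185 x [-7.5 -0.1  5.4] y [18.9 21.2 24.3] z 140.0
140 -1 275 x [-8.  -1.3  4.9] y [-28.8 -25.  -22.1] z 151.7
140 1 269 x [-7.3 -1.1  5.2] y [22.8 25.6 29.4] z 150.8
[ 0.2798  0.3697  0.0082  0.0009  0.     -0.    ]
```

View pics/w9.png

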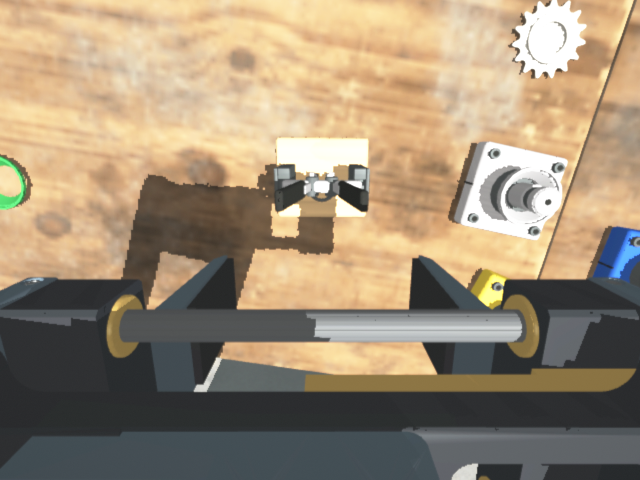

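```bash
python3 - <<'E'
from h import *
print(rowc([529.5,-22.0,165],down(-80.9)))
E
```

```text
[ 0.3298  0.3756  0.0092  0.0009  0.     -0.    ]
```

>>> send_rows([
  [[0,0.2,0.009,0.0009,0,0],[0.15,0.376,0.009,0.0009,0,0],[0.33,0.376,0.009,0.0009,0,0],[0.33,0.376,0.009,0.0009,0,0],[0.33,0.376,0.009,0.0009,0,0],[0.33,0.376,0.009,0.0009,0,0]],
])

```text
time_s: 16.23
ee_pos: [530.0, -22.2, 165.9]
ee_rot: [73.6, 89.9, -7.3]
force: [0.7, 0.6, 0.2]
gripper_width: 91.4
```

```bash
python3 - <<'E'
from h import *
addc([.33,.376,.009,.0009,0,0]); rep(); p,d,c=grab('wrist','w10')
from m import *
pliers('w10')
E
```

```text
cmd [529.53 -21.98 164.98] meas [529.96 -22.19 165.9 ] w 91.4 F [0.7 0.6 0.2] rotdiff [ 0.02 -0.03  0.1 ]
footz -0.8072832970313667
((532.0784912109375, -26.637359619140625), (149.84303283691406, 141.0493927001953), 15.026873588562012)
60 -1 1075 x [-12.8   1.7  13.1] y [-38.2 -28.   -1.7] z 79.8
60 1 1087 x [-12.3   1.8  13.4] y [ 2.2 28.8 39.1] z 79.6
80 -1 129 x [-6.5  0.8  5.2] y [-17.8 -12.7  -9.2] z 99.6
80 1 130 x [-6.1  0.8  5.5] y [10.4 13.5 18. ] z 99.9
100 -1 200 x [-6.6  1.7  5.3] y [-20.8 -16.7 -14.1] z 119.8
100 1 208 x [-6.7  1.9  5.6] y [15.1 17.6 21.8] z 120.0
120 -1 264 x [-6.9  1.8  5.3] y [-25.  -20.6 -18.1] z 139.9
120 1 266 x [-6.5  1.9  5.6] y [19.  21.4 25.9] z 140.0
140 -1 538 x [-8.6  0.9 16.6] y [-50.  -26.8 -22. ] z 169.9
140 1 533 x [-8.7  1.3 16.9] y [23.  27.8 49.3] z 170.0
```

View pics/w10.png

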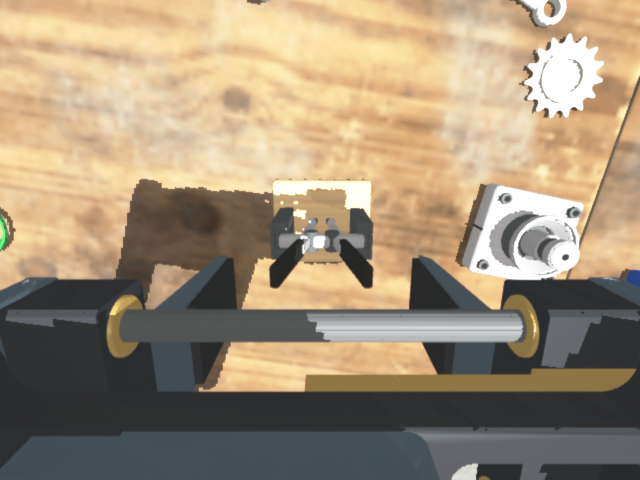

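The handles at (271..373, ~265) sit symmetrically between the fingers (234..413). I descend and grip.

>>> send_rows([
  [[0.15,0.005,0,0,0,0],[0.35,0.005,0,0,0,0],[0.54,0.005,0,0,0,0],[0.54,0.005,0,0,0,0],[0.54,0.005,0,0,0,0],[0.54,0.005,0,0,0,0],[0.54,0.005,0,0,0,0],[0.54,0.005,0,0,0,0]],
])

```text
time_s: 17.27
ee_pos: [530.2, -21.9, 111.3]
ee_rot: [71.3, 90.0, -9.6]
force: [0.1, 0.5, -0.1]
gripper_width: 91.2
```

>>> send_rows([
  [[0,0,0,0,0,0],[0,0,0,0,0,0],[0,0,0,0,0,0],[0,0,0,0,0,0],[0,0,0,0,0,0],[0,0,0,0,0,0],[0,0,0,0,0,0],[0,0,0,0,0,0],[0,0,0,0,0,0]],
], jaw=1, force=25)

```text
time_s: 18.4
ee_pos: [530.9, -21.2, 112.3]
ee_rot: [104.9, 89.8, 24.0]
force: [-0.9, 3.3, 7.1]
gripper_width: 29.2
```

```bash
python3 - <<'E'
from h import *
addc([.54,.005,0,0,0,0]); rep(); p,d,c=grab('wrist','w11')
cv2.imwrite('pics/c11.png',cv2.resize(p[150:330,212:432],(733,600))[:,:,::-1])
E
```

```text
cmd [530.03 -21.9  110.98] meas [530.94 -21.19 112.25] w 29.2 F [-0.9  3.3  7.1] rotdiff [0.02 0.04 0.16]
```

View pics/c11.png

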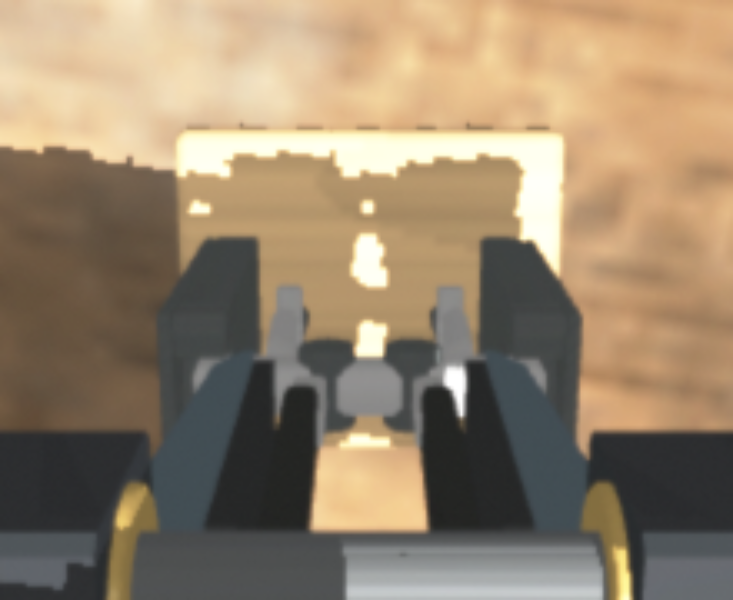

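>>> send_rows([
  [[-0.05,0,0,0,0,0],[-0.12,0,0,0,0,0],[-0.25,0,0,0,0,0],[-0.45,0,0,0,0,0],[-0.7,0,0,0,0,0],[-0.95,0,0,0,0,0],[-0.95,0,0,0,0,0],[-0.95,0,0,0,0,0],[-0.95,0,0,0,0,0],[-0.95,0,0,0,0,0]],
])

```text
time_s: 19.7
ee_pos: [529.6, -21.9, 205.0]
ee_rot: [-98.8, 89.9, -179.7]
force: [0.1, -0.3, -1.8]
gripper_width: 28.9
```

```bash
python3 - <<'E'
from h import *
addc([-.95,0,0,0,0,0]); rep(); p,d,c=grab('wrist','w12'); s,ds,cs=grab('scene','s12'); t,dt,ct=grab('top','t12'); rep()
K,T=cs['mtx'],cs['camera_from_world']; u,v=proj(K,T,[530,-22,150]).astype(int); print(u,v)
K,T=ct['mtx'],ct['camera_from_world']; u2,v2=proj(K,T,[530,-22,115]).astype(int); print(u2,v2)
a=cv2.resize(p[100:330,212:432],(383,400)); b=cv2.resize(s[v-60:v+60,u-60:u+60],(400,400));cv2.imwrite('pics/c12.png',np.hstack([a,b])[:,:,::-1])
E
```

```text
cmd [530.03 -21.9  205.98] meas [529.57 -21.9  205.04] w 28.9 F [ 0.1 -0.3 -1.8] rotdiff [ 0.    0.02 -0.1 ]
cmd [530.03 -21.9  205.98] meas [529.88 -21.89 205.54] w 28.9 F [-1.  -0.4 -1.2] rotdiff [-0.    0.   -0.04]
325 253
313 264
```

View pics/c12.png

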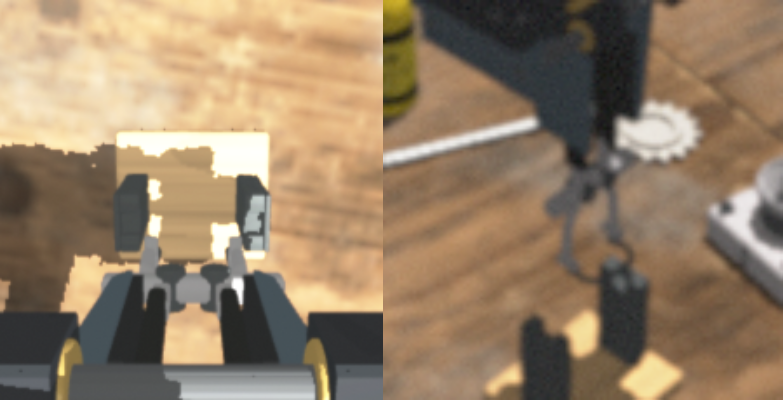

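The pliers are lifted with handles at the stop (width 29). I carry them over the axle.

>>> send_rows([
  [[0,-0.01,0.15,0,0,0],[0,-0.02,0.45,0,0,0],[0,-0.04,0.8,0,0,0],[0,-0.045,0.94,0,0,0]],
])

```text
time_s: 20.35
ee_pos: [540.6, -117.7, 205.9]
ee_rot: [4.1, 90.0, -76.9]
force: [1.0, 0.3, -1.4]
gripper_width: 29.1
```

>>> send_rows([
  [[0,-0.02,0.4,0,0,0],[0,-0.03,0.75,0,0,0],[0.05,-0.045,0.94,0,0,0],[0.1,-0.045,0.94,0,0,0],[0.1,-0.045,0.94,0,0,0],[0.1,-0.045,0.94,0,0,0],[0.1,-0.045,0.94,0,0,0],[0.1,-0.045,0.94,0,0,0],[0.1,-0.045,0.94,0,0,0],[0.1,-0.045,0.94,0,0,0],[0.1,-0.045,0.94,0,0,0]],
])

```text
time_s: 21.72
ee_pos: [550.9, -209.0, 196.0]
ee_rot: [-17.3, 90.0, -98.2]
force: [1.0, 0.7, -1.1]
gripper_width: 28.9
```

```bash
python3 - <<'E'
from h import *
addc([0,-.045,.94,0,0,0],[.1,-.045,.94,0,0,0]); rep(); p,d,c=grab('wrist','w13'); s,ds,cs=grab('scene','s13'); t,dt,ct=grab('top','t13'); rep()
K,T=cs['mtx'],cs['camera_from_world']; u,v=proj(K,T,[547,-210,85]).astype(int); print(u,v)
K,T=ct['mtx'],ct['camera_from_world']; u2,v2=proj(K,T,[547,-210,80]).astype(int); print(u2,v2)
a=cv2.resize(p[150:320,237:407],(400,400)); b=cv2.resize(s[v-40:v+40,u-40:u+40],(400,400),interpolation=cv2.INTER_CUBIC);cv2.imwrite('pics/c13.png',np.hstack([a,b])[:,:,::-1])
cv2.imwrite('pics/c13t.png',cv2.resize(t[v2-40:v2+40,u2-40:u2+40],(400,400),interpolation=cv2.INTER_CUBIC)[:,:,::-1])
E
```

```text
cmd [ 550.93 -208.95  195.98] meas [ 550.9  -209.    195.95] w 28.9 F [ 1.   0.7 -1.1] rotdiff [ 0.01 -0.   -0.  ]
cmd [ 550.93 -208.95  195.98] meas [ 550.93 -209.    195.95] w 29.1 F [-0.  -0.  -1.2] rotdiff [ 0.01 -0.    0.  ]
391 236
392 257
```

View pics/c13.png

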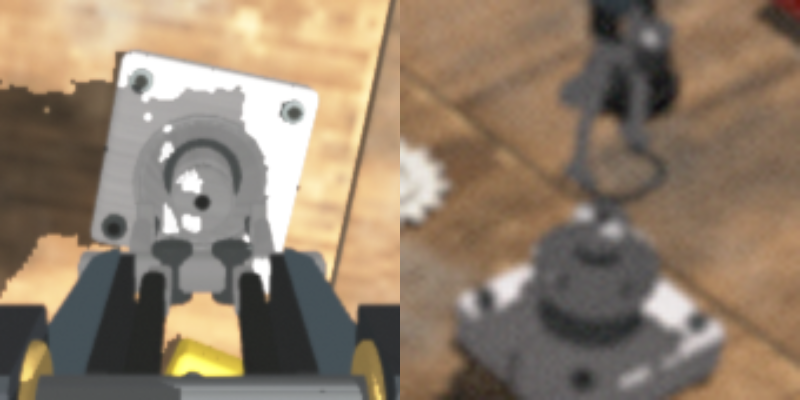

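View pics/c13t.png

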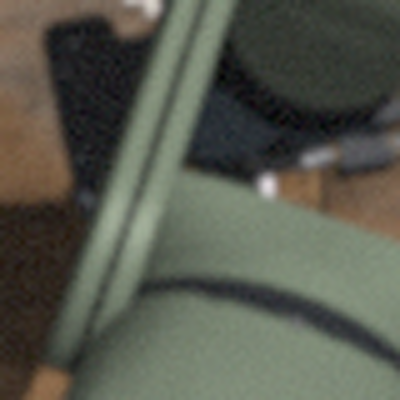

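```bash
python3 - <<'E'
from h import *
s,d,K,T=load('s13')
u0,v0=365,200
c=s[v0:v0+60,u0:u0+60]; cv2.imwrite('pics/c14.png',cv2.resize(c,(600,600),interpolation=cv2.INTER_CUBIC)[:,:,::-1])
# expected ring & axle projections
cl=np.array([550.93-3.36,-209.0-.54])
for z in (102,104,106): print('ring',z,((proj(K,T,[*cl,z])-[u0,v0])*10).round(0))
for nm,r,z in (('axtop',11,78),):
  for k in range(0,360,45): print(nm,k,((proj(K,T,[547.6+r*np.cos(np.radians(k)),-210+r*np.sin(np.radians(k)),z])-[u0,v0])*10).round(0))
for k in range(0,360,45): print('ring',k,((proj(K,T,[cl[0]+17.5*np.cos(np.radians(k)),cl[1]+17.5*np.sin(np.radians(k)),104])-[u0,v0])*10).round(0))
E
```

```text
ring 102 [268. 303.]
ring 104 [269. 295.]
ring 106 [270. 288.]
axtop 0 [222. 365.]
axtop 45 [205. 387.]
axtop 90 [220. 412.]
axtop 135 [257. 425.]
axtop 180 [295. 419.]
axtop 225 [312. 396.]
axtop 270 [297. 371.]
axtop 315 [260. 358.]
ring 0 [210. 253.]
ring 45 [183. 288.]
ring 90 [206. 328.]
ring 135 [266. 349.]
ring 180 [328. 338.]
ring 225 [355. 303.]
ring 270 [331. 263.]
ring 315 [271. 243.]
```

View pics/c14.png

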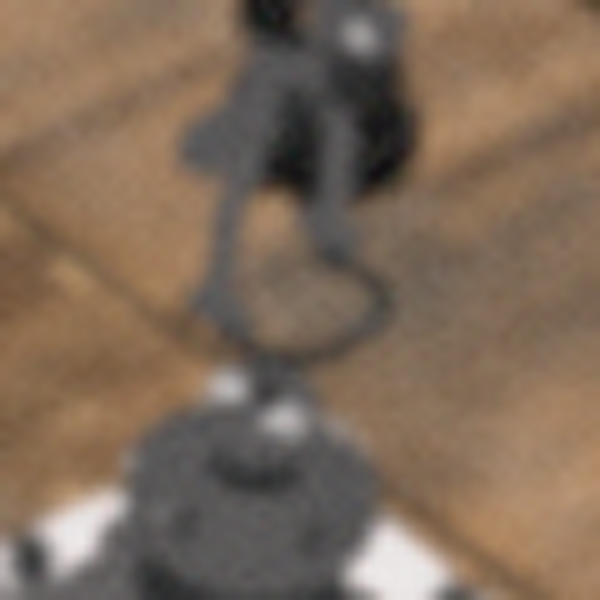

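```bash
python3 - <<'E'
from h import *
p,d,K,T=load('top0'); print(onplane(K,T,316.2,275.3,20), proj(K,T,[526,-22.6,20]))
cv2.imwrite('pics/c15.png',np.hstack([cv2.resize(p[250:295,293:338],(400,400),interpolation=cv2.INTER_CUBIC),cv2.resize(load('w4')[0][85:145,310:370],(400,400),interpolation=cv2.INTER_CUBIC)])[:,:,::-1])
_,_,K4,T4=load('w4'); print('exp w4 crop',(proj(K4,T4,[526,-22.6,20])-[310,85])*400/60, 'exp top crop',(proj(K,T,[526,-22.6,20])-[293,250])*400/45)
# bar & plier bits in w13 relative to TCP, local frame
p,d,K,T=load('w13'); X=cloud(d,K,T); P=np.array([550.93,-209.,195.95]); a=np.radians(9.1); q=X-P
L=np.stack([q[...,0]*np.cos(a)+q[...,1]*np.sin(a),-q[...,0]*np.sin(a)+q[...,1]*np.cos(a),q[...,2]],-1)
m=(d>0)&(abs(L[...,0])<40)&(abs(L[...,1])<45)
for lo,hi in ((-100,-80),(-80,-60),(-60,-45),(-45,-36),(-36,-28),(-28,-15),(-15,0),(0,20)):
    S=L[m&(L[...,2]>lo)&(L[...,2]<hi)]
    if len(S)>5: print(lo,len(S),'x',np.percentile(S[:,0],[2,50,98]).round(1),'y',np.percentile(S[:,1],[2,50,98]).round(1))
S=L[m&(L[...,2]>-50)&(L[...,2]<-30)&(abs(L[...,1])>27)]; print('bar ends',len(S),np.median(S,0) if len(S) else '',S.max(0) if len(S) else '')
E
```

```text
[519.15285825 -25.80965831  20.        ] [314.85153067 272.616178  ]
exp w4 crop [190.33038258 237.21090511] exp top crop [194.23582817 201.03269336]
-100 206 x [-7.4  0.6  5.1] y [-21.7  13.4  19.8]
-80 135 x [-1.5  0.3  1.1] y [-22.2 -17.   20.3]
-60 71 x [-2.1  0.5  1.1] y [-21.1  13.4  19.7]
-45 568 x [-8.8  3.1  6.4] y [-32.4  -1.5  31. ]
-36 570 x [-8.2  0.6  5.8] y [-18.   -0.6  16.1]
-28 160 x [-5.6  1.7  5.7] y [-14.8   6.9  13.1]
-15 289 x [-4.8  5.3 17.5] y [-17.7   7.9  15.7]
0 1139 x [-0.7 12.8 18.1] y [-23.6   7.7  21.8]
bar ends 91 [  2.71936344 -28.45711366 -37.1310212 ] [  3.51783608  31.885127   -34.24925069]
```

View pics/c15.png

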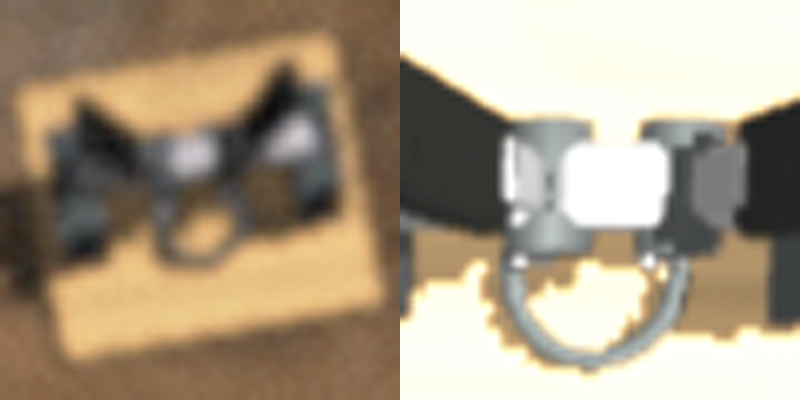

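```bash
python3 - <<'E'
from h import *
s,d,K,T=load('s13'); P=np.array([550.93,-209.,195.95]); a=np.radians(9.1)
f=lambda x,y,z:((proj(K,T,P+[x*np.cos(a)-y*np.sin(a),x*np.sin(a)+y*np.cos(a),z])-[365,200])*10).round(0)
for n,q in dict(tipL=(0.5,17.5,-91),tipR=(.5,-17.5,-91),tipLt=(0.5,20,-60),tipRt=(.5,-20,-60),barL=(.5,33,-38),barR=(.5,-33,-38),rear=(-19.5,0,-91),c=(-3.5,0,-91),side=(-3.5,-16,-91)).items(): print(n,f(*q))
X=cloud(d,K,T); q=X-P
L=np.stack([q[...,0]*np.cos(a)+q[...,1]*np.sin(a),-q[...,0]*np.sin(a)+q[...,1]*np.cos(a),q[...,2]],-1)
m=(abs(L[...,0])<30)&(abs(L[...,1])<40)&(d>0)
for lo,hi in ((-97,-84),(-84,-70),(-70,-55),(-55,-45)):
    S=L[m&(L[...,2]>lo)&(L[...,2]<hi)]; S=S[np.lexsort((S[:,0],))]; print(lo,len(S)); print(S[::max(1,len(S)//14)].round(1).tolist())
p,d,K,T=load('w13'); X=cloud(d,K,T); q=X-P
L=np.stack([q[...,0]*np.cos(a)+q[...,1]*np.sin(a),-q[...,0]*np.sin(a)+q[...,1]*np.cos(a),q[...,2]],-1)
m=(abs(L[...,0])<12)&(abs(L[...,1])<35)&(L[...,2]>-97)&(L[...,2]<-50)&(d>0)
v,u=np.nonzero(m); 
for i in range(0,len(v),18): print(u[i],v[i],L[v[i],u[i]].round(1))
E
```

```text
tipL [201. 322.]
tipR [306. 245.]
tipLt [207. 207.]
tipRt [328. 120.]
barL [176. 148.]
barR [378.   5.]
rear [332. 326.]
c [270. 292.]
side [317. 257.]
-97 75
[[-24.8, -2.2, -90.4], [-23.6, -7.3, -91.4], [-23.1, 12.3, -90.6], [-21.0, 16.4, -89.3], [-18.9, -17.2, -91.9], [-14.5, 14.1, -91.8], [-12.9, -18.1, -90.5], [-9.4, 21.2, -87.9], [-7.7, 22.7, -85.3], [-5.9, -23.5, -87.0], [-4.5, 17.6, -92.8], [-3.8, 21.0, -86.0], [-1.6, 17.1, -92.1], [0.7, -15.0, -85.7], [4.2, -19.4, -84.8]]
-84 39
[[-9.7, 19.0, -83.8], [-8.1, 17.0, -83.3], [-6.7, -18.3, -83.5], [-5.0, 19.9, -80.7], [-4.9, 20.2, -78.1], [-4.6, -16.4, -75.8], [-4.4, 22.7, -79.5], [-3.4, 19.2, -71.7], [-3.1, -17.9, -72.3], [-2.8, 21.1, -76.1], [-2.6, 18.4, -70.1], [-2.4, -18.5, -70.4], [-2.3, -16.8, -79.8], [-2.0, 23.8, -72.4], [-1.7, -20.6, -77.1], [-1.4, -15.0, -82.0], [-1.1, -17.2, -73.0], [-1.1, -16.8, -70.2], [-0.2, 20.0, -83.4], [1.0, 21.8, -83.0]]
-70 34
[[-5.7, -15.0, -56.6], [-4.9, -18.3, -69.0], [-4.5, -18.4, -66.7], [-4.3, 21.3, -65.0], [-3.9, 18.4, -59.2], [-3.7, -17.7, -56.5], [-3.3, 20.6, -60.8], [-3.2, -16.2, -63.6]
[... 481 characters left out ...]
9, 15.5, -52.4], [0.4, 16.7, -55.0], [0.4, 17.0, -52.3]]
295 236 [  4.6  19.9 -87.6]
298 237 [  4.4  17.5 -85.6]
300 238 [  3.7  16.  -85.4]
302 239 [  2.8  14.5 -85.7]
344 240 [  2.  -17.2 -85.8]
346 241 [  1.5 -18.6 -84.8]
346 242 [  0.9 -18.6 -84.3]
344 243 [ -0.3 -17.2 -85.5]
341 244 [ -3.2 -15.3 -92.7]
301 245 [ -1.9  15.3 -85.6]
297 246 [  0.6  17.6 -74.9]
351 246 [  0.2 -21.7 -76.1]
345 247 [ -0.5 -17.3 -75.7]
303 248 [ -5.9  14.2 -91.1]
299 249 [ -0.2  15.8 -69.9]
295 250 [  0.4  18.3 -65.5]
351 250 [  0.8 -20.8 -64.4]
349 251 [  1.1 -19.1 -61.1]
345 252 [ -1.4 -16.8 -66.5]
301 253 [ -8.   15.4 -85. ]
298 254 [  0.8  15.5 -55.3]
296 255 [ -0.1  16.9 -55.9]
295 256 [ -0.8  17.6 -55.9]
```

```bash
python3 - <<'E'
from h import *
s,d,K,T=load('s13'); g=s.astype(int); sat=g[:,:,0]-g[:,:,2]
u0,v0=365,200
c=sat[v0:v0+60,u0:u0+60]
np.set_printoptions(linewidth=250)
print(c[22:38,15:45])
E
```

```text
[[63 64 65 64 62 50 27  9 17 39 55 63 59 53 36 16  4  2  5 12 19 26 34 33 36 34 38 41 43 48]
 [64 65 66 67 65 49 28  9 18 44 54 52 51 51 38 24  8  3  4  3 13 24 31 34 30 33 38 39 39 43]
 [66 68 67 71 65 50 24  7 21 39 50 51 47 42 39 27 16  6  0  3 13 28 35 34 30 34 33 33 36 37]
 [72 71 67 69 62 48 24  9 25 37 42 44 35 37 34 28 19  8  1  3 15 29 34 35 32 31 30 33 28 34]
 [70 70 70 69 62 41 17  7 19 34 35 35 28 31 29 29 23 17 11 12 16 24 29 31 32 32 27 27 27 29]
 [73 73 70 66 56 34 13  8 21 33 33 29 27 30 32 25 27 25 24 24 22 18 21 26 28 32 26 27 25 29]
 [74 71 66 54 43 20  5  8 21 30 34 33 28 29 28 31 30 34 32 32 24 19 14 19 29 26 27 27 24 29]
 [70 67 64 48 22  6 -1  8 17 30 33 36 34 34 30 30 32 33 33 32 32 26 16 16 18 28 27 24 29 31]
 [59 63 60 40 17  5  1  7  8 23 32 36 35 34 30 33 28 31 32 31 29 24 12 12 20 28 28 28 29 33]
 [52 53 48 41 29 15  3  5  3 16 29 37 38 36 31 35 31 32 32 28 26 17 12 15 23 26 31 34 33 33]
 [51 48 43 43 41 36 22  6  3 10 27 39 42 37 34 33 31 34 27 21 13 14 10 22 29 31 31 34 32 37]
 [59 53 44 43 45 45 34 19 10  8 26 38 40 37 34 36 33 30 28 21 17 17 23 30 34 39 34 39 39 40]
 [61 55 55 53 47 43 40 31 23 17 19 28 31 33 31 30 26 27 21 20 27 36 37 40 40 37 39 41 39 39]
 [61 61 62 59 55 48 42 35 34 18 13  9 13 16 19 19 19 21 25 27 37 41 42 44 40 43 43 42 41 41]
 [60 63 66 65 67 59 40 29 19 15  3  2  2  3  9 18 27 31 36 39 42 42 41 45 46 44 40 42 43 41]
 [64 65 64 70 67 53 32 13  7  7  4  1  1  1  6 20 30 43 45 44 47 47 45 44 42 43 38 41 40 41]]
```

```bash
python3 - <<'E'
from h import *
from scipy.optimize import least_squares
s,d,K,T=load('s13'); pts=[(36,27),(37,28),(37.5,29),(37.5,30),(37,31),(36.5,32),(35.5,33),(33.7,34),(30,35),(24.3,33.2),(25,34)]
P=np.array([550.93,-209.,195.95]); a=np.radians(9.1)
for z in (103,105,107):
    B=np.array([onplane(K,T,365+u,200+v,z) for u,v in pts])-P
    L=np.c_[B[:,0]*np.cos(a)+B[:,1]*np.sin(a),-B[:,0]*np.sin(a)+B[:,1]*np.cos(a)]
    s3=least_squares(lambda c:np.hypot(L[:,0]-c[0],L[:,1]-c[1])-c[2],[-4,0,16]); print(z,s3.x.round(1),L.round(1).tolist())
    s2=least_squares(lambda c:np.hypot(L[:,0]-c[0],L[:,1]-c[1])-15.75,[-4,0]); print(s2.x)
# axle in scene0 via block+washer: crop for pixel work
s0=load('scene0')[0]; u,v=proj(K,T,[547.6,-209.8,50]).astype(int); print(u,v)
cv2.imwrite('pics/c16.png',cv2.resize(s0[v-30:v+30,u-30:u+30],(600,600),interpolation=cv2.INTER_CUBIC)[:,:,::-1])
for z,r in ((78,12),(24,0)): print(z,(proj(K,T,[547.6,-209.8,z])-[u-30,v-30])*10)
for sx in (-1,1):
  for sy in (-1,1):
    b=np.radians(-2.7); q=[547.6+42*(sx*np.cos(b)-sy*np.sin(b)),-209.8+42*(sx*np.sin(b)+sy*np.cos(b)),24]; print('corner',((proj(K,T,q)-[u-30,v-30])*10).round())
E
```

```text
103 [-5.1 -4.5 17.5] [[-11.3, -20.8], [-14.7, -19.5], [-17.5, -17.6], [-19.4, -14.9], [-20.7, -11.6], [-21.9, -8.2], [-22.3, -4.2], [-21.6, 0.9], [-18.1, 8.7], [-6.2, 12.1], [-8.8, 13.2]]
[-7.36615835 -4.20424457]
105 [-6.5 -2.4 17.5] [[-12.6, -18.6], [-16.1, -17.3], [-18.8, -15.4], [-20.8, -12.8], [-22.0, -9.4], [-23.2, -6.1], [-23.7, -2.1], [-23.0, 3.0], [-19.5, 10.8], [-7.6, 14.2], [-10.2, 15.3]]
[-8.68250471 -2.08252889]
107 [-7.9 -0.2 17.4] [[-14.0, -16.4], [-17.4, -15.2], [-20.1, -13.2], [-22.1, -10.6], [-23.3, -7.3], [-24.5, -4.0], [-25.0, 0.0], [-24.3, 5.2], [-20.8, 12.9], [-9.0, 16.3], [-11.6, 17.3]]
[-9.99871597  0.0391045 ]
389 249
78 [317.71767561 202.04017904]
24 [294.15171667 395.2603805 ]
corner [573. 429.]
corner [271. 584.]
corner [315. 220.]
corner [ 19. 362.]
```

View pics/c16.png

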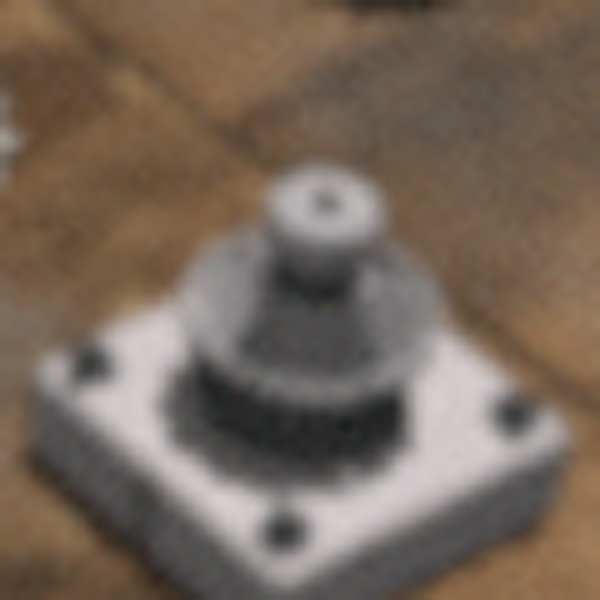

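```bash
python3 - <<'E'
from h import *
p,d,K,T=load('w13'); print(onplane(K,T,323.3,235.9,76.8))
cv2.imwrite('pics/c17.png',cv2.resize(p[200:290,272:372],(800,720),interpolation=cv2.INTER_CUBIC)[:,:,::-1])
m=load('w13')[1]; X=cloud(d,K,T); q=(np.hypot(X[...,0]-547.4,X[...,1]+210.6)<16)&(X[...,2]>74)&(X[...,2]<80); Q=X[q]; print(len(Q),Q[:,:2].min(0),Q[:,:2].max(0),cv2.minEnclosingCircle(Q[:,:2].astype(np.float32)))
E
```

```text
[ 547.47185811 -211.22578589   76.8       ]
596 [ 535.83182291 -222.40188683] [ 559.43137667 -198.71614432] ((547.4451293945312, -210.5870819091797), 12.135398864746094)
```

View pics/c17.png

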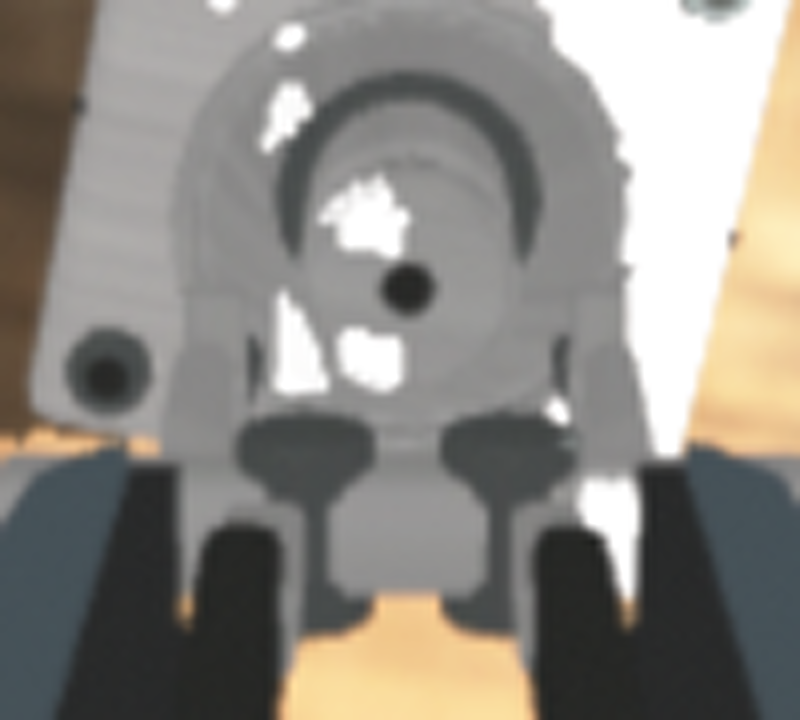

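In the wrist view the two tip arms centre on column ~407 of the crop and the axle hole is at 408, so they are aligned. I lower in stages.

>>> send_rows([
  [[0.05,0,0,0,0,0],[0.1,0,0,0,0,0],[0.15,0,0,0,0,0],[0.18,0,0,0,0,0],[0.18,0,0,0,0,0],[0.18,0,0,0,0,0],[0.18,0,0,0,0,0]],
])

```text
time_s: 22.75
ee_pos: [551.1, -209.0, 178.2]
ee_rot: [50.0, 90.0, -30.9]
force: [0.3, -0.6, -2.1]
gripper_width: 28.8
```

```bash
python3 - <<'E'
from h import *
addc([.18,0,0,0,0,0]); rep(); s,ds,cs=grab('scene','s18'); p,d,c=grab('wrist','w18')
K,T=cs['mtx'],cs['camera_from_world']; u,v=proj(K,T,[547.6,-209.8,78]).astype(int)
cv2.imwrite('pics/c18.png',np.hstack([cv2.resize(s[v-25:v+25,u-25:u+25],(400,400),interpolation=cv2.INTER_CUBIC),cv2.resize(p[200:300,272:372],(400,400),interpolation=cv2.INTER_CUBIC)])[:,:,::-1])
E
```

```text
cmd [ 550.93 -208.95  177.98] meas [ 551.05 -208.98  178.16] w 28.8 F [ 0.3 -0.6 -2.1] rotdiff [-0.   -0.02  0.02]
```

View pics/c18.png

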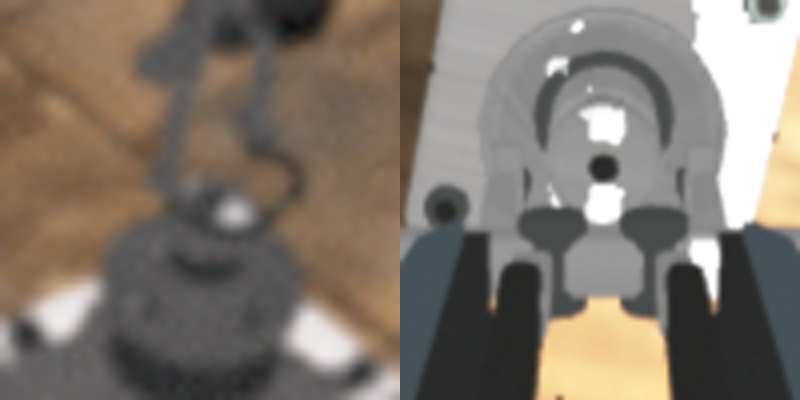

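>>> send_rows([
  [[0.03,0,0,0,0,0],[0.06,0,0,0,0,0],[0.09,0,0,0,0,0],[0.12,0,0,0,0,0],[0.12,0,0,0,0,0],[0.12,0,0,0,0,0]],
])

```text
time_s: 23.6
ee_pos: [551.0, -209.0, 166.0]
ee_rot: [36.5, 90.0, -44.4]
force: [0.0, -0.3, -1.6]
gripper_width: 28.8
```

```bash
python3 - <<'E'
from h import *
addc([.12,0,0,0,0,0]); rep(); s,ds,cs=grab('scene','s19'); p,d,c=grab('wrist','w19')
K,T=cs['mtx'],cs['camera_from_world']; u,v=proj(K,T,[547.6,-209.8,78]).astype(int)
cv2.imwrite('pics/c19.png',np.hstack([cv2.resize(s[v-25:v+25,u-25:u+25],(400,400),interpolation=cv2.INTER_CUBIC),cv2.resize(p[200:300,272:372],(400,400),interpolation=cv2.INTER_CUBIC)])[:,:,::-1])
E
```

```text
cmd [ 550.93 -208.95  165.98] meas [ 551.   -209.02  166.01] w 28.8 F [ 0.  -0.3 -1.6] rotdiff [ 0.   -0.01  0.01]
```

View pics/c19.png

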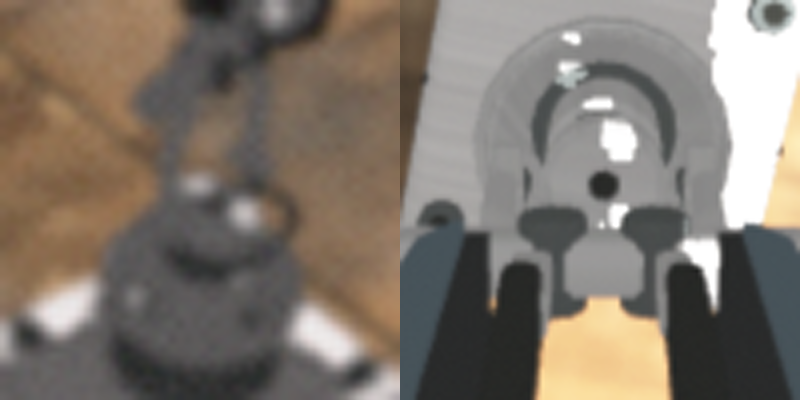

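The ring is just below the axle top with no contact; the −1.6 N is the pliers' own weight. I lower the last 12 mm.

>>> send_rows([
  [[0.03,0,0,0,0,0],[0.06,0,0,0,0,0],[0.09,0,0,0,0,0],[0.12,0,0,0,0,0],[0.12,0,0,0,0,0],[0.12,0,0,0,0,0],[0.12,0,0,0,0,0],[0.12,0,0,0,0,0]],
])

```text
time_s: 24.7
ee_pos: [551.0, -209.0, 154.0]
ee_rot: [41.9, 90.0, -39.0]
force: [0.3, 0.3, -2.4]
gripper_width: 28.9
```

```bash
python3 - <<'E'
from h import *
addc([.12,0,0,0,0,0]); rep(); s,ds,cs=grab('scene','s20'); p,d,c=grab('wrist','w20')
K,T=cs['mtx'],cs['camera_from_world']; u,v=proj(K,T,[547.6,-209.8,70]).astype(int)
cv2.imwrite('pics/c20.png',np.hstack([cv2.resize(s[v-25:v+25,u-25:u+25],(400,400),interpolation=cv2.INTER_CUBIC),cv2.resize(p[200:300,272:372],(400,400),interpolation=cv2.INTER_CUBIC)])[:,:,::-1]); rep()
X=cloud(ds,K,T); q=X-[547.6,-209.8,0]; r=np.hypot(q[...,0],q[...,1]); m=(r>13)&(r<30)&(X[...,2]>57)&(X[...,2]<72)&(q[...,0]<0); print(np.c_[q[m][:,:2],X[m][:,2]].round(1)[::4].tolist())
E
```

```text
cmd [ 550.93 -208.95  153.98] meas [ 550.98 -208.98  154.05] w 28.9 F [ 0.3  0.3 -2.4] rotdiff [-0.   -0.01  0.01]
cmd [ 550.93 -208.95  153.98] meas [ 550.96 -208.98  154.03] w 28.9 F [-0.   0.1 -1.9] rotdiff [ 0.   -0.01  0.01]
[[-0.5, -15.5, 71.1], [-2.5, -19.9, 67.4], [-2.4, -18.1, 60.1], [-13.0, -15.8, 65.6], [-0.5, 21.7, 70.9], [-18.7, -13.2, 65.4], [-5.4, 17.5, 69.4], [-4.7, 22.5, 68.8], [-15.5, -5.2, 61.8], [-0.4, 17.5, 60.4], [-20.5, 0.0, 65.2], [-10.0, 18.4, 64.8], [-22.7, 5.1, 66.6], [-14.0, 16.4, 63.8], [-19.1, 9.9, 63.9], [-15.7, 14.9, 61.4], [-20.8, 8.3, 61.5]]
```

View pics/c20.png

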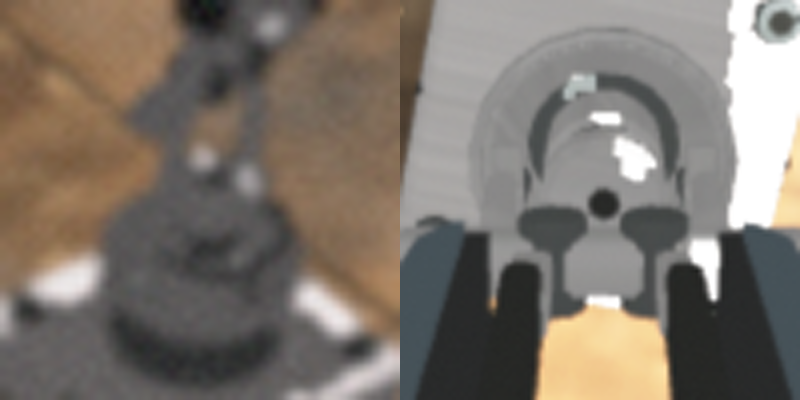

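```bash
python3 - <<'E'
from h import *
rep(); print(env.job_done()); rep()
E
```

```text
cmd [ 550.93 -208.95  153.98] meas [ 550.96 -208.98  154.03] w 28.9 F [-0.   0.1 -1.9] rotdiff [ 0.   -0.01  0.01]
the job is handed in; nothing more can be done
None
the job is handed in; nothing more can be done
```

I nested the steel washer in the aluminium axle's washer and released it. I then took the pliers, squeezed the handles to the stop and lowered the spread ring to the groove. The job was handed in at about 25 s with the pliers still held upright.

**Last checks that agreed:**
- **Washer:** its rim was level and concentric, at about 54 mm after allowing for the wrist camera reading about 1 mm low.
- **Squeeze:** the opening read 28.9 mm against a nominal 30 mm at the stop. I put the difference down to soft pads.
- **Ring height:** the scene camera put the ring at about 61–66 mm, inside the 58–68 mm groove.
- **Ring centring:** in the wrist view the ring's specified centre lay within about 0.3 mm of the axle's axis.
- **Contact:** the force reading was only about 2 N downward, which is the pliers' own weight, so there was no sign of pressing on the axle.

**One check that disagreed:** a circle fitted to the ring in the scene camera came out about 2 mm nearer the robot than the specified centre. I put that down to calibration bias and the ring not being a true circle when spread, and went with the wrist view.

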